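# Comb the wick bars square and hang up the rake

### The arm

A 7-joint arm with a two-finger parallel gripper is mounted at the origin on a cart in front of the work surface, level with it; the furniture and walls round the work are solid. World frame = base frame: x ahead of the robot, y to its left, z up, the work surface at z = 0. Lengths are in m, angles in rad, forces in N, time in s.
With the tool pointing down it reaches from about 0.425 to 1.025 m from the base axis. Payload 3.6 kg.
Tool frame: the origin (TCP) lies midway between the tips of the shut fingers; the grasp point (between the pads) lies 19 mm behind it; z points along the fingers, y is the line along which they close (so a half turn about z gives the same grasp; the last joint's range is limited). The gripper opens to 85 mm and grips with 20 to 120 N. Pads are 22 mm wide; open, the fingers measure 114 mm over their backs; the gripper's body (76 mm by 85 mm) begins 54 mm behind the grasp point. The pads swing forward as they close: fully open they stand 13 mm farther back than shut.
Start: joints at [-1.294, 0.591, 0.048, 1.609, -0.033, 0.943, -0.034], TCP at [0.262, 0.676, 0.231] pointing down, gripper open.
Joint ranges: [-2.69, 2.69], [-0.47, 2.24], [-1.27, 1.36], [0.19, 2.51], [-1.53, 4.68], [0.08, 2.07], [-3.09, 3.09]. Speed limits (rad/s): [2.57, 2.57, 3.14, 3.14, 3.14, 3.14, 3.14].

### API

Orientations are given as a rotation vector (axis times angle).
In Python, from rig import ctrl gives the robot as it stands.
- The arm moves only by the tool apply_moves, never from a script. Its argument "series" is a list of rows, each an object with "delta_pos": the shift along the tool's x, y, z in cm, a list of three; "rot": the turn, a rotation vector about the tool's x, y, z in rad, a list of three; "hand": the finger opening in cm, from 0 to 8.54. A call has 1 to 10 rows; each row shifts and turns the commanded pose from where the row before left it, along the tool's axes as they then stand; what a row does not reach is not made up. A row lasts 1/10 s, in which the tool goes at most 50 mm and 8.59 degrees, less where a joint would pass 70% of its speed; a pose out of reach is approached as far as the arm can. A call is refused whole if a number of a shift passes 5 or a number of a turn 0.15, either way. A call with a gripper value outside its range is refused whole. The fingers move at their own pace and stop on an object; "force" is the grip in N (left out, the last holds). Time passes only in rows, so rows that do not move let the fingers close. It gives the time, the measured TCP pose, the force, the opening and the grip force at its end, in the units of the state.
- ctrl.get_state(): the state, without advancing time (a new reading comes with each control period).
- ctrl.grab_frame(name): name is "scene" or "top"; returns a dict with "img" (480x640x3 uint8, blue, green, red), "mtx" (3x3 intrinsics, pixels), "extrinsics" (4x4, takes a point from camera to world coordinates). Camera axes: x right, y up, looking along -z (the intrinsics and any distortion apply to the point x, -y, -z); pixel columns grow to the right and rows downward; lengths in m; the calibration is good to about 2 mm. A picture is of the moment at which its call begins. There is no depth.
- ctrl.close_job(): hands the job in; it is judged then, once.
Trained networks look in the newest picture that a camera, given by its name, has taken for a name from the list of things; names that differ only in an ending like _2 or _b are one class to them, and where a whole thing is asked for, a point or a joint stands for the part that bears it (a point fixed in the world has none). Each returns a list of dicts, best first, with "score" (0 to 1); they miss things now and then, are a little off and sometimes report something else, mostly with a low value. They report only what shows in the picture. A call takes as long as a camera call. They do not tell look-alikes from the thing itself.
- ctrl.cut_out(query, camera): "mask" (480x640 bool, what is visible of it) and "rect" ([centre column, centre row, width, height] in pixels, round what is visible of it).
The state is a dict: "time": time; "joint_pos": joint angles; "qd": joint speeds; "joint_efforts": joint torques, N m; "eef_pos": TCP position; "eef_rot": TCP orientation; "ft_force": force on the tool from outside, world axes, zero at the start; "moment": the same for the moment, N m; "width": finger opening in m; "finger_force": force on a finger pad.
Only numpy, scipy, OpenCV 4.12 (cv2) and the standard library are available. Lean on these libraries where they do the work, as an engineer would, in place of code of your own. Each camera call takes 0.05 s, during which the arm holds its last target. There are 200 camera calls.

### The job

First swing the folded hook on the post fully out, then take the little rake from its rest by its wooden paddle. With the rake, comb the two loose wick bars in each bay of the board up against the back rail, so that all four lie flat, parallel to the rail and close together, two in each bay; do not touch the bars with the gripper. Finish by hanging the rake on the hook through the open window between its two neck rods and let go, leaving the cup, tin, pliers and the loose mould where they are.

Things in the scene. Friction and masses are not known exactly. Their poses are not given: they have to be found in the camera images.
- board: Fixed plywood combing board, 294 mm wide (y), 204 mm deep (x), floor 6 mm over the table, back rail 22 mm high along its far edge. Origin: on the table under the middle of the rail's front face; +x goes through the rail away from the robot, +y left. A rib at y = 0 and cheeks at y = +-143 mm (each 16 mm high, 8 mm thick) make two bays, open towards the robot.
- rail (a point): Middle of the back rail's front face at the board's floor level (6 mm over the table); axes as the board's. The bays are 135 mm wide, centred at y = +71.5 and -71.5 mm; their floor runs from x = -194 mm to the rail at x = 0.
- bar1: A loose square wooden wick bar, 14 x 14 mm in section and 110 mm long, about 20 g. Origin at its centre; its own y axis runs along its length. It lies flat in the left (+y) bay of the board at the start, skewed by up to about 20 degrees.
- bar2: A loose square wooden wick bar, 14 x 14 mm in section and 110 mm long, about 20 g. Origin at its centre; its own y axis runs along its length. It lies flat in the left (+y) bay of the board at the start, skewed by up to about 20 degrees.
- bar3: A loose square wooden wick bar, 14 x 14 mm in section and 110 mm long, about 20 g. Origin at its centre; its own y axis runs along its length. It lies flat in the right (-y) bay of the board at the start, skewed by up to about 20 degrees.
- bar4: A loose square wooden wick bar, 14 x 14 mm in section and 110 mm long, about 20 g. Origin at its centre; its own y axis runs along its length. It lies flat in the right (-y) bay of the board at the start, skewed by up to about 20 degrees.
- rake: Small loose rake, 0.22 kg, standing upright (within 4 degrees) in its rest. Steel head bar 14 x 14 x 100 mm along its y, centre 31 mm above the tine tips; five tines, 8 mm thick, at y = 0, +-21, +-42 mm, project 24 mm below it. Two neck rods carry a flat wooden paddle; both lean 32 degrees from its z towards its -x, i.e. towards the robot. Origin: midway between the tine tips, at their lower end.
- rake_grip (a point): Where to grip: middle of the flat paddle (14 mm thick, 58 mm wide along y, 65 mm long), 110 mm from the head bar's centre up the slanted line, which points along (-sin 32, 0, cos 32) in the rake's frame. Its flat faces look along (cos 32, 0, sin 32) and back: pinch the 14 mm thickness with the fingers along the slanted line.
- rake_window (a point): Middle of the window between neck rods (8 mm thick, at y = +-21 mm), head bar and paddle, 38.5 mm up the slanted line: 34 mm wide along y, 63 mm long (53 mm beside the notch), open through along the paddle's thickness.
- rake_edge (a point): Apex of a 90 degree V notch (20 mm wide along y, 10 mm deep, open downwards) in the middle of the paddle's lower end, 70 mm up the slanted line from the head bar's centre. The notch sits on the hook's arm when the rake hangs, its apex 7 mm above the arm's centre line; the heavy head then hangs below and the paddle stands upright.
- rake_rest: Fixed plywood trough that holds the rake's head: 26 x 116 mm, 42 mm high, 5 mm walls and floor, open at the top; lift the rake straight up more than 40 mm to take it out. Origin on the table at its centre. It stands left or right of the board, the post on the other side.
- post: Fixed plywood post with an upright panel 130 mm wide (y) and 16 mm thick, its top 162 mm over the table; origin on the table under the middle of the panel's front face, -x pointing out of that face towards the robot, +z up. It carries the folding hook.
- hook (a joint): Swing-out hook, a vertical hinge, rad: 0 folded flat along the panel (arm pointing to the post's +y), 1.571 fully out at its stop (arm pointing to the post's -x). Starts between 0 and 0.35. Light friction (0.12 N m) lets it stay where it is left.
- hook_hinge (a point): On the hook's hinge axis at the height of the arm's centre line (160 mm over the table), 18 mm in front of the panel and 45 mm to its -y.
- hook_pin (a point): Centre of the rounded tip of the upturned pin at the end of the hook's arm: 85 mm out from the hinge axis and 26 mm above the arm's centre line (the round end rises 5 mm more). Arm and pin are 10 mm thick round steel; the pin can be pinched from above.
- cup: Bystander: steel measuring cup, 64 mm wide, 71 mm high; origin at the centre of its underside.
- tin: Bystander: closed tinplate box 77 x 124 x 48 mm; origin under its middle.
- snips: Bystander: pliers with red sleeves, 172 x 54 x 12 mm, lying flat in front of the board; origin under its middle.
- mould: Bystander: loose beige silicone mould, 68 mm round, 85 mm high, at the right behind the board; origin at the centre of its underside.
Mind the look-alikes: they are no part of the job. Leave any purple or turquoise look-alike of the bar2 alone.

How it is judged:
By the outcome, as a careful person would: the job done as asked, in the order asked, and still so for the second after the job is handed in, with the robot touching nothing.
It also fails if it takes over 72 s, if anything falls off the work surface, if the arm or the gripper's body presses on something with over 40 N, if the wrist force passes 120 N, or if a joint passes its speed limit or range.

## Working session

There is one attempt and no reset: what is moved stays moved. The work goes in short steps, Python scripts to look and compute and a tool call to move; the robot and the scene stay as the last step left them, time stands still between calls to the robot, and variables do not carry over. Pictures are saved under pics/ and viewed, at most 10 in all, crops included, and the job is handed in when it is done.

Besides the shell and the picture viewer there is one more tool, called after "Call:" as name([rows], argument=value, ...), one row to a line, values as JSON. apply_moves: Moves the arm, as the interface text tells. Its arguments: {"type":"object","properties":{"series":{"type":"array"},"force":{"type":"number"}},"required":["series"]}

```bash
mkdir -p pics; ls; cat > h.py <<'E'
import numpy as np, cv2
from scipy.spatial.transform import Rotation as R
from rig import ctrl
def pix2world(f,u,v,z):
    K=np.array(f["mtx"]);T=np.array(f["extrinsics"])
    d=np.linalg.inv(K)@[u,v,1]; d=np.array([d[0],-d[1],-d[2]])
    d=T[:3,:3]@d; o=T[:3,3]; return o+d*(z-o[2])/d[2]
def w2pix(f,p):
    K=np.array(f["mtx"]);T=np.array(f["extrinsics"])
    c=T[:3,:3].T@(np.array(p)-T[:3,3]); c=np.array([c[0],-c[1],-c[2]]); q=K@c; return q[:2]/q[2]
E
python3 - <<'E'
from h import *
for n in ["top","scene"]:
    f=ctrl.grab_frame(n); cv2.imwrite(f"pics/{n}0.png",f["img"])
    print(n,[k for k in f],np.round(f["extrinsics"],3).tolist(),np.round(f["mtx"],1).tolist())
    for q in "board bar1 bar2 rake rake_rest post hook cup tin snips mould".split():
        for d in ctrl.cut_out(q,n)[:5]: 
            r=d["rect"]; print(q,round(d["score"],2),np.round(r).tolist(),np.round(pix2world(f,r[0],r[1],0.01),3)[:2])
s=ctrl.get_state(); print(s["eef_pos"],s["eef_rot"],s["time"])
E
```

```text
pics
top ['img', 'mtx', 'extrinsics'] [[0.009, 0.988, -0.155, 0.363], [-1.0, 0.01, 0.008, 0.012], [0.009, 0.155, 0.988, 1.44], [0.0, 0.0, 0.0, 1.0]] [[563.8, 0.0, 321.2], [0.0, 563.8, 253.9], [0.0, 0.0, 1.0]]
board 0.67 [326.0, 258.0, 122.0, 82.0] [ 0.576 -0.012]
bar1 0.84 [352.0, 240.0, 43.0, 10.0] [ 0.624 -0.078]
bar1 0.78 [257.0, 349.0, 32.0, 27.0] [0.345 0.16 ]
bar1 0.76 [370.0, 349.0, 19.0, 38.0] [ 0.349 -0.122]
bar1 0.72 [295.0, 267.0, 45.0, 8.0] [0.553 0.067]
bar1 0.69 [298.0, 239.0, 40.0, 18.0] [0.627 0.06 ]
bar2 0.84 [352.0, 240.0, 43.0, 10.0] [ 0.624 -0.078]
bar2 0.78 [257.0, 349.0, 32.0, 27.0] [0.345 0.16 ]
bar2 0.76 [370.0, 349.0, 19.0, 38.0] [ 0.349 -0.122]
bar2 0.72 [295.0, 267.0, 45.0, 8.0] [0.553 0.067]
bar2 0.69 [298.0, 239.0, 40.0, 18.0] [0.627 0.06 ]
rake 0.62 [199.0, 287.0, 46.0, 36.0] [0.499 0.311]
rake 0.35 [361.0, 180.0, 24.0, 27.0] [ 0.784 -0.101]
rake_rest 0.78 [205.0, 277.0, 49.0, 28.0] [0.525 0.297]
post 0.57 [452.0, 258.0, 68.0, 45.0] [ 0.582 -0.334]
post 0.39 [314.0, 335.0, 19.0, 67.0] [0.381 0.018]
hook 0.64 [462.0, 265.0, 41.0, 10.0] [ 0.562 -0.359]
cup
[... 1208 characters left out ...]
336.0, 84.0, 110.0] [ 0.626 -0.283]
rake_rest 0.82 [255.0, 231.0, 33.0, 24.0] [0.533 0.301]
rake_rest 0.47 [312.0, 267.0, 30.0, 27.0] [0.561 0.067]
post 0.69 [370.0, 283.0, 35.0, 27.0] [ 0.634 -0.069]
post 0.62 [437.0, 335.0, 79.0, 112.0] [ 0.629 -0.285]
hook 0.24 [242.0, 213.0, 47.0, 45.0] [0.553 0.407]
cup 0.85 [423.0, 259.0, 25.0, 38.0] [ 0.811 -0.082]
cup 0.38 [254.0, 233.0, 28.0, 27.0] [0.525 0.292]
tin 0.97 [372.0, 232.0, 46.0, 37.0] [0.793 0.095]
snips 0.8 [265.0, 310.0, 62.0, 40.0] [0.382 0.007]
mould 0.68 [243.0, 211.0, 37.0, 44.0] [0.56  0.417]
mould 0.62 [457.0, 292.0, 36.0, 40.0] [ 0.776 -0.222]
[0.26203599 0.67599704 0.23129682] [5.77493243e-01 3.08803462e+00 1.45640221e-05] 1.2
```

```bash
python3 - <<'E'
import cv2
a=cv2.imread("pics/top0.png")[160:400,160:520]; cv2.imwrite("pics/t0c.png",cv2.resize(a,(800,533),interpolation=cv2.INTER_CUBIC))
a=cv2.imread("pics/scene0.png")[180:420,160:520]; cv2.imwrite("pics/s0c.png",cv2.resize(a,(800,533),interpolation=cv2.INTER_CUBIC))
E
```

```text
(no output)
```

View pics/t0c.png

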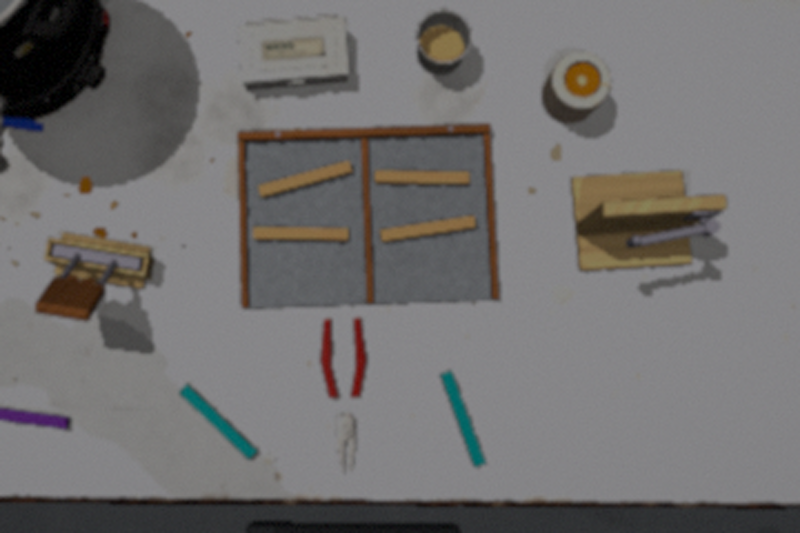

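View pics/s0c.png

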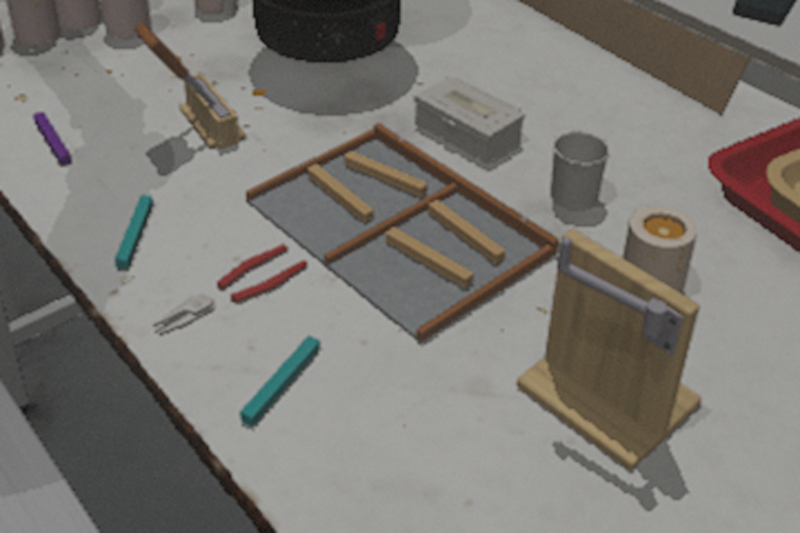

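The top crop shows the board between (240,128) and (498,306), with bars at (306,178), (302,234), (422,178) and (430,229). The rake rest is at the left, around (100,260). The post is at the right with its pin near (633,241) and its hinge near (715,222). The teal and purple bars are look-alikes. The scene crop shows the same layout, with the pin tip at (566,240).

```bash
cat >> h.py <<'E'
def pose():
    s=ctrl.get_state(); return np.array(s["eef_pos"]),R.from_rotvec(s["eef_rot"]),s
def Rt(yaw,tilt=0):  # tool y horizontal heading=yaw (deg), tilt=fingers leaning forward (deg)
    d=R.from_matrix(np.array([[0,1,0],[1,0,0],[0,0,-1]]).T)
    return R.from_euler('z',yaw,degrees=True)*d*R.from_euler('x',-tilt,degrees=True)
def togo(p,Rg,n=1):
    """deltas (cm, rad) per row in tool axes for n equal rows, shift applied before turn"""
    p0,R0,s=pose(); rv=(R0.inv()*Rg).as_rotvec()/n; out=[]; Rc=R0
    for i in range(n):
        out.append((np.round(Rc.inv().apply(np.array(p)-p0)/n*100,2).tolist(),np.round(rv,3).tolist())); Rc=Rc*R.from_rotvec(rv)
    return out
def tri(fa,a,fb,b):
    L=[]
    for f,(u,v) in ((fa,a),(fb,b)):
        o=np.array(f["extrinsics"])[:3,3]; d=pix2world(f,u,v,0)-o; L.append((o,d/np.linalg.norm(d)))
    A=sum(np.eye(3)-np.outer(d,d) for o,d in L); bb=sum((np.eye(3)-np.outer(d,d))@o for o,d in L)
    return np.linalg.solve(A,bb)
E
python3 - <<'E'
from h import *
t=ctrl.grab_frame("top"); 
T=lambda u,v:(160+u/2.2222,160+v/2.2222)
S=lambda u,v:(160+u/2.2222,180+v/2.2222)
def show(n,u,v,z): print(n,np.round(pix2world(t,*T(u,v),z),4)[:2])
for n,u,v,z in [("railbackL",240,130,.028),("railbackR",490,125,.028),("frontL",245,307,.022),("frontR",498,299,.022),("pin",633,241,.19),("hinge",715,224,.165),("panelFL",603,214,.162),("panelFR",726,208,.162),
 ("rest1",50,236,.042),("rest2",152,249,.042),("rest3",147,280,.042),("rest4",47,260,.042),("baseFL",580,269,.01),("baseFR",690,264,.01),("baseBL",573,178,.01)]: show(n,u,v,z)
for d in ctrl.cut_out("bar1","top"):
    if d["score"]<.3: continue
    m=d["mask"].astype(np.uint8); c,_=cv2.findContours(m,0,1); b=cv2.boxPoints(cv2.minAreaRect(max(c,key=len)))
    w=np.array([pix2world(t,*p,.02)[:2] for p in b]); e=w[1]-w[0]; g=w[2]-w[1]; l=e if np.hypot(*e)>np.hypot(*g) else g
    print("bar",round(d["score"],2),np.round(w.mean(0),3),round(np.hypot(*l),3),round(np.degrees(np.arctan2(l[1],l[0]))%180,1))
m=[d for d in ctrl.cut_out("rake_rest","top")][0]["mask"].astype(np.uint8);c,_=cv2.findContours(m,0,1);print("rest",cv2.minAreaRect(max(c,key=len)))
s=ctrl.grab_frame("scene")
print("pin tri",np.round(tri(t,T(633,241),s,S(566,240)),3),"panelFL",np.round(tri(t,T(603,214),s,S(567,233)),3),"FR",np.round(tri(t,T(726,208),s,S(690,312)),3))
print("paddle top mid",np.round(tri(t,T(65,313),s,S(141,28)),3))
E
```

```text
railbackL [0.6752 0.1381]
railbackR [ 0.6843 -0.1499]
frontL [0.472  0.1282]
frontR [ 0.4839 -0.1582]
pin [ 0.5294 -0.2747]
hinge [ 0.5512 -0.3655]
panelFL [ 0.5609 -0.2507]
panelFR [ 0.5685 -0.3784]
rest1 [0.5481 0.3472]
rest2 [0.5345 0.2323]
rest3 [0.4996 0.2367]
rest4 [0.521  0.3492]
baseFL [ 0.5203 -0.2542]
baseFR [ 0.5273 -0.381 ]
baseBL [ 0.6264 -0.248 ]
bar 0.78 [0.35  0.378] 0.109 83.5
bar 0.76 [ 0.623 -0.074] 0.11 90.6
bar 0.63 [ 0.566 -0.079] 0.107 99.4
bar 0.57 [0.558 0.069] 0.104 90.6
bar 0.55 [0.345 0.157] 0.109 46.3
bar 0.49 [0.622 0.062] 0.104 106.8
rest ((207.4470672607422, 276.48822021484375), (42.51837158203125, 18.54755401611328), 12.528807640075684)
pin tri [ 0.532 -0.277  0.188] panelFL [ 0.563 -0.253  0.163] FR [ 0.57  -0.379  0.163]
paddle top mid [0.453 0.3   0.161]
```

```bash
python3 - <<'E'
from h import *
p0,R0,s=pose()
print(togo([.5,.22,.25],R0,11)[0])
import h
h.pose=lambda:(np.array([.5,.22,.25]),R0,s)
for r in togo([.531,-.2785,.25],Rt(12.8),11): print(r)
E
```

```text
([-3.52, -3.08, -0.17], [0.0, 0.0, 0.0])
([-1.9, -4.12, 0.0], [0.0, 0.0, 0.089])
([-2.26, -3.94, 0.0], [0.0, 0.0, 0.089])
([-2.6, -3.72, 0.0], [0.0, 0.0, 0.089])
([-2.92, -3.48, 0.0], [0.0, 0.0, 0.089])
([-3.22, -3.2, 0.0], [0.0, 0.0, 0.089])
([-3.49, -2.91, 0.0], [0.0, 0.0, 0.089])
([-3.73, -2.59, 0.0], [0.0, 0.0, 0.089])
([-3.95, -2.24, 0.0], [0.0, 0.0, 0.089])
([-4.13, -1.88, 0.0], [0.0, 0.0, 0.089])
([-4.28, -1.51, 0.0], [0.0, 0.0, 0.089])
([-4.4, -1.12, 0.0], [0.0, 0.0, 0.089])
```

Call:
apply_moves([
  {"delta_pos":[-3.5,-3.1,-0.2],"rot":[0,0,0],"hand":8.5},
  {"delta_pos":[-3.5,-3.1,-0.2],"rot":[0,0,0],"hand":8.5},
  {"delta_pos":[-3.5,-3.1,-0.2],"rot":[0,0,0],"hand":8.5},
  {"delta_pos":[-3.5,-3.1,-0.2],"rot":[0,0,0],"hand":8.5},
  {"delta_pos":[-3.5,-3.1,-0.2],"rot":[0,0,0],"hand":8.5},
  {"delta_pos":[-3.5,-3.1,-0.2],"rot":[0,0,0],"hand":8.5},
  {"delta_pos":[-3.5,-3.1,-0.2],"rot":[0,0,0],"hand":8.5},
  {"delta_pos":[-3.5,-3.1,-0.2],"rot":[0,0,0],"hand":8.5},
  {"delta_pos":[-3.5,-3.1,-0.2],"rot":[0,0,0],"hand":8.5},
  {"delta_pos":[-3.5,-3.1,-0.2],"rot":[0,0,0],"hand":8.5},
])

```text
time: 2.4
eef_pos: [0.4771, 0.2588, 0.2518]
eef_rot: [0.577, 3.087, 0.001]
ft_force: [1.0, 0.6, -0.4]
width: 0.0849
finger_force: 0.0
```

Call:
apply_moves([
  {"delta_pos":[-3.5,-3.1,0],"rot":[0,0,0],"hand":8.5},
  {"delta_pos":[-1.9,-4.1,0],"rot":[0,0,0.09],"hand":8.5},
  {"delta_pos":[-2.3,-3.9,0],"rot":[0,0,0.09],"hand":8.5},
  {"delta_pos":[-2.6,-3.7,0],"rot":[0,0,0.09],"hand":8.5},
  {"delta_pos":[-2.9,-3.5,0],"rot":[0,0,0.09],"hand":8.5},
  {"delta_pos":[-3.2,-3.2,0],"rot":[0,0,0.09],"hand":8.5},
  {"delta_pos":[-3.5,-2.9,0],"rot":[0,0,0.09],"hand":8.5},
  {"delta_pos":[-3.7,-2.6,0],"rot":[0,0,0.09],"hand":8.5},
  {"delta_pos":[-3.9,-2.2,0],"rot":[0,0,0.09],"hand":8.5},
  {"delta_pos":[-4.1,-1.9,0],"rot":[0,0,0.09],"hand":8.5},
])

```text
time: 3.4
eef_pos: [0.5214, -0.1891, 0.2517]
eef_rot: [1.751, 2.607, 0.001]
ft_force: [1.3, -0.2, 0.0]
width: 0.0852
finger_force: 0.0
```

```bash
python3 - <<'E'
from h import *
print(pose()[0],pose()[2]["time"])
for r in togo([.531,-.2785,.25],Rt(12.8),3): print(r)
E
```

```text
[ 0.52142087 -0.18907915  0.25170135] 3.4
([-2.88, -0.83, 0.06], [0.0, 0.0, 0.055])
([-2.92, -0.67, 0.06], [0.0, 0.0, 0.055])
([-2.95, -0.51, 0.06], [0.0, 0.0, 0.055])
```

Call:
apply_moves([
  {"delta_pos":[-2.9,-0.8,0.1],"rot":[0,0,0.055],"hand":8.5},
  {"delta_pos":[-2.9,-0.6,0.1],"rot":[0,0,0.055],"hand":8.5},
  {"delta_pos":[0,0,0],"rot":[0,0,0],"hand":8.5},
  {"delta_pos":[0,0,0],"rot":[0,0,0],"hand":8.5},
])

```text
time: 3.8
eef_pos: [0.5287, -0.2471, 0.2493]
eef_rot: [-1.89, -2.509, -0.0]
ft_force: [-0.1, 0.3, 0.4]
width: 0.0847
finger_force: 0.0
```

```bash
python3 - <<'E'
from h import *
print(togo([.531,-.2785,.25],Rt(12.8)),togo([.531,-.2785,.172],Rt(12.8)))
f=ctrl.grab_frame("scene"); cv2.imwrite("pics/s1.png",cv2.resize(f["img"][220:400,340:580],(800,600),interpolation=cv2.INTER_CUBIC))
E
```

```text
[([-3.08, -0.65, -0.08], [-0.0, -0.0, 0.057])] [([-3.09, -0.64, 7.72], [-0.0, -0.0, 0.057])]
```

View pics/s1.png

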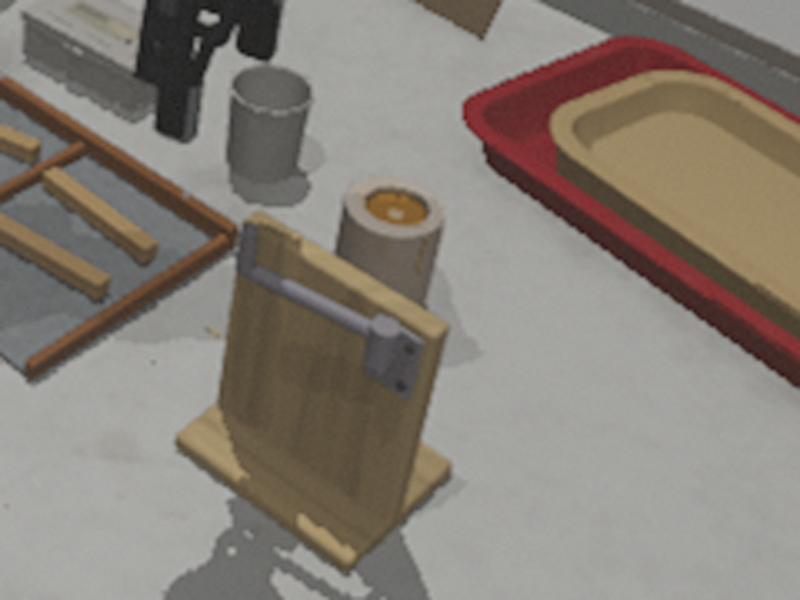

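The enlarged scene view shows the hook still folded, with its pin top at (247,228). The open gripper hangs clear above and to the left of it.

Call:
apply_moves([
  {"delta_pos":[-3.1,-0.6,0],"rot":[0,0,0.057],"hand":8.5},
  {"delta_pos":[0,0,2.5],"rot":[0,0,0],"hand":8.5},
  {"delta_pos":[0,0,2.6],"rot":[0,0,0],"hand":8.5},
  {"delta_pos":[0,0,2.6],"rot":[0,0,0],"hand":8.5},
  {"delta_pos":[0,0,0],"rot":[0,0,0],"hand":1},
  {"delta_pos":[0,0,0],"rot":[0,0,0],"hand":0.5},
  {"delta_pos":[0,0,0],"rot":[0,0,0],"hand":0.5},
  {"delta_pos":[0,0,0],"rot":[0,0,0],"hand":0.5},
  {"delta_pos":[0,0,0],"rot":[0,0,0],"hand":0.5},
], force=25)

```text
time: 4.75
eef_pos: [0.5323, -0.2783, 0.1735]
eef_rot: [1.958, 2.454, 0.001]
ft_force: [-1.0, -0.1, 0.8]
width: 0.0116
finger_force: 0.4
```

Call:
apply_moves([
  {"delta_pos":[0,0,0],"rot":[0,0,0],"hand":0.5},
  {"delta_pos":[0,0,0],"rot":[0,0,0],"hand":0.5},
  {"delta_pos":[-0.04,-0.8,0],"rot":[0,0,-0.094],"hand":0.5},
  {"delta_pos":[-0.04,-0.8,0],"rot":[0,0,-0.094],"hand":0.5},
  {"delta_pos":[-0.04,-0.8,0],"rot":[0,0,-0.094],"hand":0.5},
  {"delta_pos":[-0.04,-0.8,0],"rot":[0,0,-0.094],"hand":0.5},
  {"delta_pos":[-0.04,-0.8,0],"rot":[0,0,-0.094],"hand":0.5},
  {"delta_pos":[-0.04,-0.8,0],"rot":[0,0,-0.094],"hand":0.5},
])

```text
time: 5.55
eef_pos: [0.491, -0.3007, 0.1733]
eef_rot: [1.191, 2.906, 0.002]
ft_force: [-0.2, 3.1, 6.2]
width: 0.0086
finger_force: 24.7
```

Call:
apply_moves([
  {"delta_pos":[-0.04,-0.8,0],"rot":[0,0,-0.094],"hand":0.5},
  {"delta_pos":[-0.04,-0.8,0],"rot":[0,0,-0.094],"hand":0.5},
  {"delta_pos":[-0.04,-0.8,0],"rot":[0,0,-0.094],"hand":0.5},
  {"delta_pos":[-0.04,-0.8,0],"rot":[0,0,-0.094],"hand":0.5},
  {"delta_pos":[-0.04,-0.8,0],"rot":[0,0,-0.094],"hand":0.5},
  {"delta_pos":[-0.04,-0.8,0],"rot":[0,0,-0.094],"hand":0.5},
  {"delta_pos":[-0.04,-0.8,0],"rot":[0,0,-0.094],"hand":0.5},
  {"delta_pos":[-0.04,-0.8,0],"rot":[0,0,-0.094],"hand":0.5},
])

```text
time: 6.35
eef_pos: [0.4656, -0.3588, 0.1733]
eef_rot: [0.042, 3.141, 0.001]
ft_force: [-1.2, 2.0, 6.4]
width: 0.0085
finger_force: 24.7
```

Call:
apply_moves([
  {"delta_pos":[-0.04,-0.8,0],"rot":[0,0,-0.094],"hand":0.5},
  {"delta_pos":[0,-0.4,0],"rot":[0,0,0],"hand":0.5},
  {"delta_pos":[0,0,0],"rot":[0,0,0],"hand":0.5},
])

```text
time: 6.65
eef_pos: [0.4658, -0.3678, 0.1732]
eef_rot: [0.1, -3.138, -0.009]
ft_force: [-2.0, 6.3, 10.8]
width: 0.0082
finger_force: 25.2
```

Call:
apply_moves([
  {"delta_pos":[0,-0.4,0],"rot":[0,0,0],"hand":0.5},
  {"delta_pos":[0,0,0],"rot":[0,0,0],"hand":0.5},
])

```text
time: 6.85
eef_pos: [0.4657, -0.3681, 0.173]
eef_rot: [0.103, -3.136, -0.017]
ft_force: [-2.8, 12.4, 14.6]
width: 0.0086
finger_force: 25.7
```

Call:
apply_moves([
  {"delta_pos":[0,0.6,0],"rot":[0,0,0],"hand":0.8},
  {"delta_pos":[0,0,0],"rot":[0,0,0],"hand":4},
  {"delta_pos":[0,0,0],"rot":[0,0,0],"hand":6},
  {"delta_pos":[0,0,-2],"rot":[0,0,0],"hand":8.5},
  {"delta_pos":[0,0,-3.5],"rot":[0,0,0],"hand":8.5},
  {"delta_pos":[0,0,-3.5],"rot":[0,0,0],"hand":8.5},
])

```text
time: 7.45
eef_pos: [0.4651, -0.369, 0.2622]
eef_rot: [0.098, -3.138, -0.002]
ft_force: [0.7, -0.2, 0.1]
width: 0.0798
finger_force: 0.0
```

```bash
python3 - <<'E'
from h import *
import h
f=ctrl.grab_frame("scene"); cv2.imwrite("pics/s2.png",cv2.resize(f["img"][220:400,340:580],(800,600),interpolation=cv2.INTER_CUBIC))
p0,R0,s=pose(); print(p0,R0.as_rotvec())
for r in togo([.5,-.02,.26],Rt(43),9): print(r)
h.pose=lambda:(np.array([.5,-.02,.26]),Rt(43),s)
for r in togo([.427,.303,.198],Rt(-6.7,32),10): print(r)
E
```

```text
[ 0.46843972 -0.3715648   0.26898189] [-0.09701357  3.13244782 -0.00944654]
([-0.59, 3.88, 0.08], [-0.0, 0.001, 0.098])
([-0.21, 3.92, 0.08], [-0.0, 0.001, 0.098])
([0.18, 3.92, 0.08], [-0.0, 0.001, 0.098])
([0.56, 3.88, 0.08], [-0.0, 0.001, 0.098])
([0.94, 3.81, 0.09], [-0.0, 0.001, 0.098])
([1.3, 3.7, 0.09], [-0.0, 0.001, 0.098])
([1.66, 3.55, 0.09], [-0.0, 0.001, 0.098])
([2.0, 3.37, 0.09], [-0.0, 0.001, 0.098])
([2.32, 3.16, 0.1], [-0.0, 0.001, 0.098])
([2.86, 1.67, 0.62], [-0.052, -0.024, 0.084])
([3.0, 1.39, 0.63], [-0.052, -0.024, 0.084])
([3.12, 1.1, 0.62], [-0.052, -0.024, 0.084])
([3.22, 0.8, 0.59], [-0.052, -0.024, 0.084])
([3.29, 0.49, 0.55], [-0.052, -0.024, 0.084])
([3.33, 0.19, 0.48], [-0.052, -0.024, 0.084])
([3.34, -0.12, 0.41], [-0.052, -0.024, 0.084])
([3.33, -0.42, 0.31], [-0.052, -0.024, 0.084])
([3.29, -0.71, 0.2], [-0.052, -0.024, 0.084])
([3.22, -0.99, 0.08], [-0.052, -0.024, 0.084])
```

View pics/s2.png

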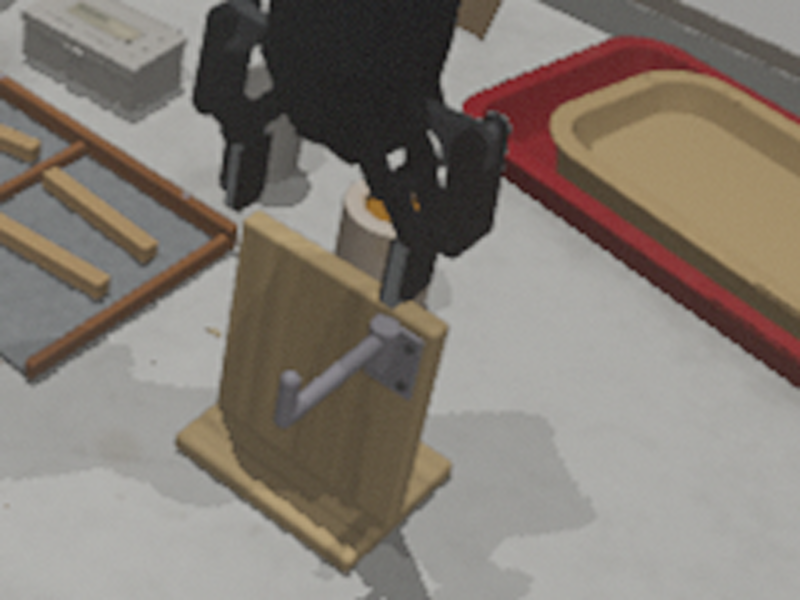

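The hook is fully out: in this crop the arm runs from the hinge at (385,330) to the pin at (288,385), towards the robot. Next is the rake.

Call:
apply_moves([
  {"delta_pos":[-0.6,3.9,0.1],"rot":[0,0,0.098],"hand":8.5},
  {"delta_pos":[-0.2,3.9,0.1],"rot":[0,0,0.098],"hand":8.5},
  {"delta_pos":[0.2,3.9,0.1],"rot":[0,0,0.098],"hand":8.5},
  {"delta_pos":[0.6,3.9,0.1],"rot":[0,0,0.098],"hand":8.5},
  {"delta_pos":[0.9,3.8,0.1],"rot":[0,0,0.098],"hand":8.5},
  {"delta_pos":[1.3,3.7,0.1],"rot":[0,0,0.098],"hand":8.5},
  {"delta_pos":[1.7,3.5,0.1],"rot":[0,0,0.098],"hand":8.5},
  {"delta_pos":[2.0,3.4,0.1],"rot":[0,0,0.098],"hand":8.5},
  {"delta_pos":[2.3,3.2,0.1],"rot":[0,0,0.098],"hand":8.5},
])

```text
time: 8.4
eef_pos: [0.4966, -0.0161, 0.253]
eef_rot: [1.258, 2.879, -0.0]
ft_force: [0.8, 0.3, -0.1]
width: 0.0852
finger_force: 0.0
```

Call:
apply_moves([
  {"delta_pos":[2.9,1.7,0.6],"rot":[-0.052,-0.024,0.084],"hand":8.5},
  {"delta_pos":[3.0,1.4,0.6],"rot":[-0.052,-0.024,0.084],"hand":8.5},
  {"delta_pos":[3.1,1.1,0.6],"rot":[-0.052,-0.024,0.084],"hand":8.5},
  {"delta_pos":[3.2,0.8,0.6],"rot":[-0.052,-0.024,0.084],"hand":8.5},
  {"delta_pos":[3.3,0.5,0.5],"rot":[-0.052,-0.024,0.084],"hand":8.5},
  {"delta_pos":[3.3,0.2,0.5],"rot":[-0.052,-0.024,0.084],"hand":8.5},
  {"delta_pos":[3.3,-0.1,0.4],"rot":[-0.052,-0.024,0.084],"hand":8.5},
  {"delta_pos":[3.3,-0.4,0.3],"rot":[-0.052,-0.024,0.084],"hand":8.5},
  {"delta_pos":[3.3,-0.7,0.2],"rot":[-0.052,-0.024,0.084],"hand":8.5},
  {"delta_pos":[3.2,-1.0,0.1],"rot":[-0.052,-0.024,0.084],"hand":8.5},
])

```text
time: 9.4
eef_pos: [0.4274, 0.2584, 0.1969]
eef_rot: [1.938, 1.938, 0.437]
ft_force: [0.5, 0.5, -1.0]
width: 0.0851
finger_force: 0.0
```

```bash
python3 - <<'E'
from h import *
t=ctrl.grab_frame("top"); s=ctrl.grab_frame("scene")
p0,R0,_=pose(); print(p0,R0.as_matrix().round(3).tolist()); print(togo([.480,.2965,.113],Rt(-6.7,32)))
a=cv2.resize(t["img"][230:330,150:270],(400,333),interpolation=cv2.INTER_CUBIC);b=cv2.resize(s["img"][170:270,190:310],(400,333),interpolation=cv2.INTER_CUBIC)
cv2.imwrite("pics/r1.png",np.hstack([a,b]))
E
```

```text
[0.42283716 0.26745666 0.19448945] [[-0.016, 0.887, 0.462], [0.999, 0.034, -0.031], [-0.043, 0.461, -0.886]]
[([3.16, 1.41, 9.77], [-0.076, -0.028, 0.137])]
```

View pics/r1.png

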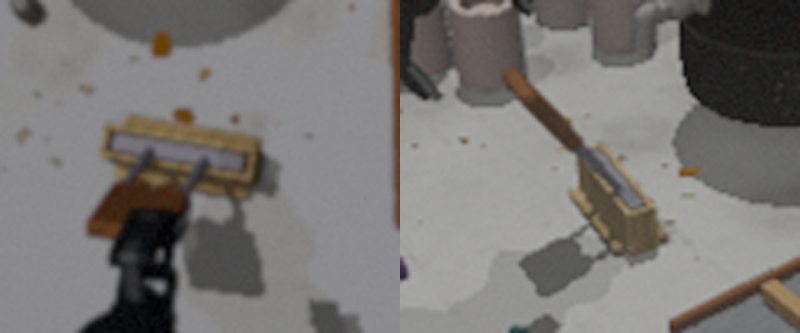

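The left half (top view) shows the rake head in its trough at (175,150). The paddle is at (135,200), with the gripper about 3 cm too far right. The right half shows the paddle free, from (512,78) to (575,140).

Call:
apply_moves([
  {"delta_pos":[1.6,0.7,0],"rot":[-0.038,-0.014,0.068],"hand":8.5},
  {"delta_pos":[1.6,0.6,0],"rot":[-0.038,-0.014,0.068],"hand":8.5},
  {"delta_pos":[0,0,0],"rot":[0,0,0],"hand":8.5},
  {"delta_pos":[0,0,0],"rot":[0,0,0],"hand":8.5},
])

```text
time: 9.9
eef_pos: [0.4395, 0.2887, 0.201]
eef_rot: [2.019, 1.762, 0.502]
ft_force: [0.3, 0.4, 0.2]
width: 0.085
finger_force: 0.0
```

```bash
python3 - <<'E'
from h import *
p0,R0,_=pose(); print(p0); print(togo([.480,.2965,.113],Rt(-6.7,32)))
E
```

```text
[0.4394685  0.28869912 0.20098986]
[([1.32, -1.31, 9.54], [-0.004, 0.009, -0.016])]
```

Call:
apply_moves([
  {"delta_pos":[1.3,-1.3,0],"rot":[0,0,-0.016],"hand":8.5},
  {"delta_pos":[0,0,2.4],"rot":[0,0,0],"hand":8.5},
  {"delta_pos":[0,0,2.4],"rot":[0,0,0],"hand":8.5},
  {"delta_pos":[0,0,2.4],"rot":[0,0,0],"hand":8.5},
  {"delta_pos":[0,0,2.3],"rot":[0,0,0],"hand":8.5},
  {"delta_pos":[0,0,0],"rot":[0,0,0],"hand":5},
  {"delta_pos":[0,0,0],"rot":[0,0,0],"hand":3.5},
  {"delta_pos":[0,0,0],"rot":[0,0,0],"hand":3.5},
])

```text
time: 10.7
eef_pos: [0.4552, 0.2981, 0.1586]
eef_rot: [2.0, 1.765, 0.489]
ft_force: [-0.6, -0.2, 1.1]
width: 0.0437
finger_force: 0.0
```

```bash
python3 - <<'E'
from h import *
t=ctrl.grab_frame("top"); s=ctrl.grab_frame("scene")
p0,R0,_=pose(); print(p0); print(togo([.480,.2965,.113],Rt(-6.7,32)))
a=cv2.resize(t["img"][230:330,150:270],(400,333),interpolation=cv2.INTER_CUBIC);b=cv2.resize(s["img"][170:270,190:310],(400,333),interpolation=cv2.INTER_CUBIC)
cv2.imwrite("pics/r2.png",np.hstack([a,b]))
E
```

```text
[0.45519769 0.2983954  0.15869215]
[([0.21, -0.33, 5.19], [0.002, 0.022, -0.001])]
```

View pics/r2.png

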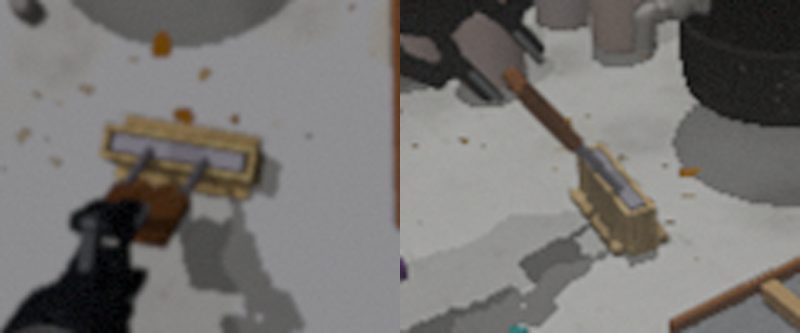

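The scene half shows the finger tips at (485,90) and (535,55), straddling the paddle's upper end at (512,78). The approach stopped about 5 cm short.

```bash
python3 - <<'E'
from h import *
s=pose()[2]; print(np.round(s["joint_pos"],3),np.round(s["qd"],3))
E
```

```text
[-1.502  0.589  0.783  2.357  1.115  0.08  -2.101] [-0.003  0.003  0.    -0.001  0.013  0.    -0.013]
```

Call:
apply_moves([
  {"delta_pos":[0,0,1.2],"rot":[0,0,0],"hand":4.5},
  {"delta_pos":[0,0,1.2],"rot":[0,0,0],"hand":4.5},
  {"delta_pos":[0,0,0],"rot":[0,0,0],"hand":4.5},
])

```text
time: 11.1
eef_pos: [0.465, 0.2962, 0.1431]
eef_rot: [1.996, 1.765, 0.486]
ft_force: [-1.1, -0.0, -0.4]
width: 0.045
finger_force: 0.0
```

```bash
python3 - <<'E'
from h import *
s=pose()[2]; print(np.round(s["joint_pos"],3)); print(togo([.480,.2965,.113],Rt(-6.7,32)))
E
```

```text
[-1.425  0.604  0.702  2.352  1.558  0.1   -2.54 ]
[([0.29, -0.35, 3.33], [0.003, 0.024, 0.001])]
```

Call:
apply_moves([
  {"delta_pos":[0.1,-0.1,1.1],"rot":[0,0,0],"hand":4.5},
  {"delta_pos":[0.1,-0.1,1.1],"rot":[0,0,0],"hand":4.5},
  {"delta_pos":[0.1,-0.1,1.1],"rot":[0,0,0],"hand":4.5},
  {"delta_pos":[0,0,0],"rot":[0,0,0],"hand":4.5},
])

```text
time: 11.5
eef_pos: [0.4802, 0.2962, 0.1134]
eef_rot: [1.999, 1.763, 0.485]
ft_force: [0.8, -0.9, 0.5]
width: 0.0449
finger_force: 0.0
```

```bash
python3 - <<'E'
from h import *
s=pose()[2]; print(np.round(s["joint_pos"],3)); print(togo([.480,.2965,.113],Rt(-6.7,32)))
E
```

```text
[-1.248  0.62   0.488  2.336  1.823  0.21  -2.805]
[([0.03, -0.04, 0.02], [0.002, 0.025, -0.001])]
```

Call:
apply_moves([
  {"delta_pos":[0,0,0],"rot":[0,0,0],"hand":1},
  {"delta_pos":[0,0,0],"rot":[0,0,0],"hand":0.6},
  {"delta_pos":[0,0,0],"rot":[0,0,0],"hand":0.6},
  {"delta_pos":[0,0,0],"rot":[0,0,0],"hand":0.6},
  {"delta_pos":[0,0,0],"rot":[0,0,0],"hand":0.6},
  {"delta_pos":[0,0,0],"rot":[0,0,0],"hand":0.6},
], force=70)

```text
time: 12.1
eef_pos: [0.4795, 0.2967, 0.114]
eef_rot: [1.999, 1.763, 0.487]
ft_force: [-4.4, 0.2, 6.5]
width: 0.0135
finger_force: 68.8
```

```bash
python3 - <<'E'
from h import *
p,Rr,s=pose(); print(np.round(s["joint_pos"],3)); print(Rr.inv().apply([0,0,1]).round(3), (Rr.inv()*Rt(-6.7,32)).as_rotvec().round(3))
E
```

```text
[-1.25   0.619  0.489  2.338  1.827  0.21  -2.811]
[-0.019  0.532 -0.847] [ 0.002  0.024 -0.001]
```

Call:
apply_moves([
  {"delta_pos":[0,0.53,-0.85],"rot":[0,0,0],"hand":0.6},
  {"delta_pos":[0,0.53,-0.85],"rot":[0,0,0],"hand":0.6},
  {"delta_pos":[0,0.53,-0.85],"rot":[0,0,0],"hand":0.6},
  {"delta_pos":[0,0.53,-0.85],"rot":[0,0,0],"hand":0.6},
  {"delta_pos":[0,0.53,-0.85],"rot":[0,0,0],"hand":0.6},
  {"delta_pos":[0,0.53,-0.85],"rot":[0,0,0],"hand":0.6},
  {"delta_pos":[0,0.53,-0.85],"rot":[0,0,0],"hand":0.6},
])

```text
time: 12.8
eef_pos: [0.4795, 0.2979, 0.1839]
eef_rot: [1.995, 1.766, 0.485]
ft_force: [0.2, -0.2, -2.9]
width: 0.0129
finger_force: 68.4
```

```bash
python3 - <<'E'
from h import *
p,Rr,s=pose(); print(np.round(s["joint_pos"],3),p,s["width"]); print((Rr.inv()*Rt(-6.7,32)).as_rotvec().round(3))
E
```

```text
[-1.293  0.469  0.526  2.299  1.12   0.267 -2.041] [0.4795098  0.29789029 0.18393038] 0.012918807322528491
[0.002 0.025 0.002]
```

```bash
python3 - <<'E'
from h import *
for r in togo([.485,.06,.165],Rt(2.1,32),8): print(r)
E
```

```text
([-2.93, 0.22, 0.49], [0.0, 0.013, -0.016])
([-2.94, 0.17, 0.45], [0.0, 0.013, -0.016])
([-2.95, 0.13, 0.42], [0.0, 0.013, -0.016])
([-2.96, 0.08, 0.38], [0.0, 0.013, -0.016])
([-2.96, 0.03, 0.34], [0.0, 0.013, -0.016])
([-2.97, -0.02, 0.3], [0.0, 0.013, -0.016])
([-2.97, -0.06, 0.26], [0.0, 0.013, -0.016])
([-2.97, -0.11, 0.22], [0.0, 0.013, -0.016])
```

Call:
apply_moves([
  {"delta_pos":[-2.9,0.2,0.5],"rot":[0,0.013,-0.016],"hand":0.6},
  {"delta_pos":[-2.9,0.2,0.45],"rot":[0,0.013,-0.016],"hand":0.6},
  {"delta_pos":[-2.95,0.1,0.4],"rot":[0,0.013,-0.016],"hand":0.6},
  {"delta_pos":[-2.95,0.1,0.4],"rot":[0,0.013,-0.016],"hand":0.6},
  {"delta_pos":[-2.95,0,0.35],"rot":[0,0.013,-0.016],"hand":0.6},
  {"delta_pos":[-3,0,0.3],"rot":[0,0.013,-0.016],"hand":0.6},
  {"delta_pos":[-3,0,0.25],"rot":[0,0.013,-0.016],"hand":0.6},
  {"delta_pos":[-3,-0.1,0.2],"rot":[0,0.013,-0.016],"hand":0.6},
  {"delta_pos":[0,0,0],"rot":[0,0,0],"hand":0.6},
])

```text
time: 13.7
eef_pos: [0.4849, 0.1241, 0.1606]
eef_rot: [1.918, 1.892, 0.521]
ft_force: [-0.7, -0.8, -2.4]
width: 0.0134
finger_force: 69.1
```

```bash
python3 - <<'E'
from h import *
p,Rr,s=pose(); print(np.round(s["joint_pos"],3),p.round(4),s["width"]); print(togo([.485,.06,.117],Rt(2.1,32)))
E
```

```text
[-0.386  0.381 -0.156  2.507  2.144  0.403 -2.63 ] [0.4849 0.1241 0.1606] 0.013393132011219049
[([-6.36, -2.22, 3.85], [-0.01, 0.038, -0.04])]
```

```bash
cat >> h.py <<'E'
TIP=np.array([0,-.0164,.1173])
def tiprows(tip,Rg,n):
    p0,R0,s=pose(); t0=p0+R0.apply(TIP); rv=(R0.inv()*Rg).as_rotvec()/n; pc=p0;Rc=R0
    print("at",p0.round(4),"tip",t0.round(4),"q",np.round(s["joint_pos"],2),"F",np.round(s["ft_force"],1),"w",round(s["width"],4),"t",s["time"])
    for i in range(n):
        Rn=Rc*R.from_rotvec(rv); pn=t0+(np.array(tip)-t0)*(i+1)/n-Rn.apply(TIP)
        print((Rc.inv().apply(pn-pc)*100).round(2).tolist(),rv.round(3).tolist()); pc=pn;Rc=Rn
def board(x,y,z=0):
    c,s=np.cos(np.radians(2.1)),np.sin(np.radians(2.1)); return np.array([.671+c*x-s*y,-.007+s*x+c*y,z])
E
python3 - <<'E'
from h import *
tiprows(board(-.150,.0715,.045),Rt(2.1,20),5)
E
```

```text
at [0.4849 0.1241 0.1606] tip [0.5321 0.122  0.052 ] q [-0.39  0.38 -0.16  2.51  2.14  0.4  -2.63] F [-0.7 -0.8 -2.4] w 0.0134 t 13.7
[-1.33, 0.17, 0.08] [0.04, 0.007, -0.009]
[-1.32, 0.16, 0.08] [0.04, 0.007, -0.009]
[-1.32, 0.15, 0.08] [0.04, 0.007, -0.009]
[-1.32, 0.14, 0.09] [0.04, 0.007, -0.009]
[-1.32, 0.13, 0.09] [0.04, 0.007, -0.009]
```

Call:
apply_moves([
  {"delta_pos":[-1.3,0.2,0.1],"rot":[0.04,0.007,-0.009],"hand":0.6},
  {"delta_pos":[-1.3,0.2,0.1],"rot":[0.04,0.007,-0.009],"hand":0.6},
  {"delta_pos":[-1.3,0.1,0.1],"rot":[0.04,0.007,-0.009],"hand":0.6},
  {"delta_pos":[-1.3,0.1,0.1],"rot":[0.04,0.007,-0.009],"hand":0.6},
  {"delta_pos":[-1.3,0.1,0.1],"rot":[0.04,0.007,-0.009],"hand":0.6},
  {"delta_pos":[0,0,0],"rot":[0,0,0],"hand":0.6},
])

```text
time: 14.3
eef_pos: [0.4932, 0.0742, 0.1612]
eef_rot: [1.969, 2.037, 0.391]
ft_force: [-0.2, 0.1, -1.8]
width: 0.0134
finger_force: 69.0
```

```bash
python3 - <<'E'
from h import *
tiprows(board(-.150,.0715,.0095),Rt(2.1,20),4)
f=ctrl.grab_frame("scene"); cv2.imwrite("pics/c1.png",cv2.resize(f["img"][200:350,230:430],(800,600),interpolation=cv2.INTER_CUBIC))
E
```

```text
at [0.4932 0.0742 0.1612] tip [0.5229 0.0736 0.0465] q [-0.35  0.35  0.05  2.43  1.69  0.1  -1.95] F [-0.2  0.1 -1.8] w 0.0134 t 14.3
[-0.39, -0.34, 0.83] [0.011, 0.004, -0.0]
[-0.39, -0.33, 0.84] [0.011, 0.004, -0.0]
[-0.4, -0.32, 0.84] [0.011, 0.004, -0.0]
[-0.4, -0.32, 0.84] [0.011, 0.004, -0.0]
```

View pics/c1.png

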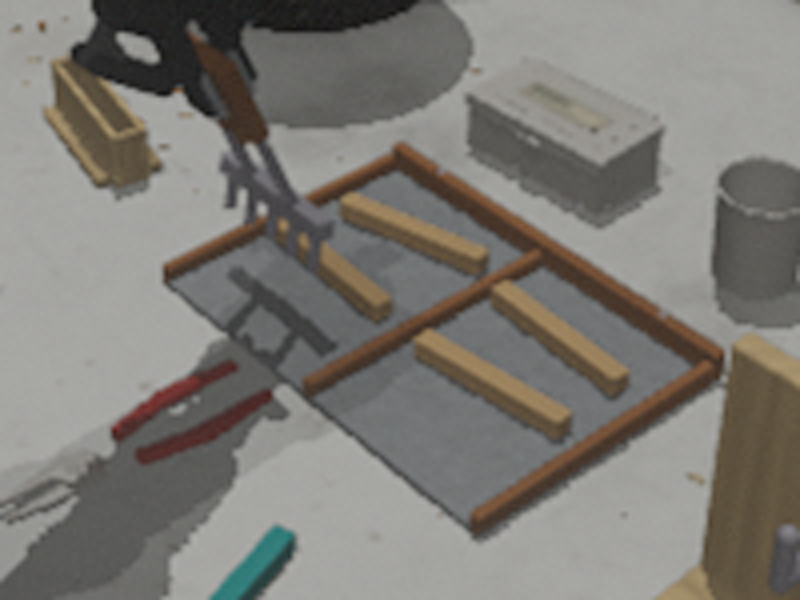

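The rake is held well, with its head at (275,205) parallel to the bars, above and in front of the near left bar. It can go down behind that bar.

Call:
apply_moves([
  {"delta_pos":[-0.4,-0.35,0.85],"rot":[0.011,0.004,0],"hand":0.6},
  {"delta_pos":[-0.4,-0.35,0.85],"rot":[0.011,0.004,0],"hand":0.6},
  {"delta_pos":[-0.4,-0.3,0.85],"rot":[0.011,0.004,0],"hand":0.6},
  {"delta_pos":[-0.4,-0.3,0.85],"rot":[0.011,0.004,0],"hand":0.6},
  {"delta_pos":[0,0,0],"rot":[0,0,0],"hand":0.6},
])

```text
time: 14.85
eef_pos: [0.4933, 0.0588, 0.1238]
eef_rot: [1.998, 2.077, 0.366]
ft_force: [0.3, -0.8, -2.9]
width: 0.0133
finger_force: 69.0
```

```bash
python3 - <<'E'
from h import *
tiprows(board(-.08,.0715,.0095),Rt(2.1,20),8)
E
```

```text
at [0.4933 0.0588 0.1238] tip [0.5175 0.0601 0.0079] q [-0.12  0.43 -0.17  2.42  1.92  0.15 -2.12] F [ 0.3 -0.8 -2.9] w 0.0133 t 14.85
[-0.01, 0.84, 0.28] [-0.0, -0.0, 0.0]
[-0.01, 0.84, 0.28] [-0.0, -0.0, 0.0]
[-0.01, 0.84, 0.28] [-0.0, -0.0, 0.0]
[-0.01, 0.83, 0.28] [-0.0, -0.0, 0.0]
[-0.01, 0.83, 0.28] [-0.0, -0.0, 0.0]
[-0.01, 0.83, 0.28] [-0.0, -0.0, 0.0]
[-0.01, 0.83, 0.28] [-0.0, -0.0, 0.0]
[-0.01, 0.83, 0.28] [-0.0, -0.0, 0.0]
```

Call:
apply_moves([
  {"delta_pos":[0,0.9,0.2],"rot":[0,0,0],"hand":0.6},
  {"delta_pos":[0,0.84,0.25],"rot":[0,0,0],"hand":0.6},
  {"delta_pos":[0,0.84,0.28],"rot":[0,0,0],"hand":0.6},
  {"delta_pos":[0,0.84,0.28],"rot":[0,0,0],"hand":0.6},
  {"delta_pos":[0,0.84,0.28],"rot":[0,0,0],"hand":0.6},
  {"delta_pos":[0,0.84,0.28],"rot":[0,0,0],"hand":0.6},
  {"delta_pos":[0,0.84,0.28],"rot":[0,0,0],"hand":0.6},
  {"delta_pos":[0,0.84,0.28],"rot":[0,0,0],"hand":0.6},
])

```text
time: 15.65
eef_pos: [0.5641, 0.0617, 0.1276]
eef_rot: [1.996, 2.076, 0.365]
ft_force: [-0.4, 0.1, -2.9]
width: 0.0133
finger_force: 69.0
```

```bash
python3 - <<'E'
from h import *
tiprows(board(-.045,.0715,.0095),Rt(2.1,32),7)
E
```

```text
at [0.5641 0.0617 0.1276] tip [0.5884 0.0628 0.0117] q [-0.1   0.48 -0.16  2.28  1.22  0.14 -1.39] F [-0.4  0.1 -2.9] w 0.0133 t 15.65
[-0.02, 0.1, 0.15] [-0.03, -0.0, 0.0]
[-0.02, 0.1, 0.17] [-0.03, -0.0, 0.0]
[-0.02, 0.09, 0.18] [-0.03, -0.0, 0.0]
[-0.02, 0.08, 0.2] [-0.03, -0.0, 0.0]
[-0.02, 0.08, 0.21] [-0.03, -0.0, 0.0]
[-0.01, 0.07, 0.22] [-0.03, -0.0, 0.0]
[-0.01, 0.06, 0.23] [-0.03, -0.0, 0.0]
```

Call:
apply_moves([
  {"delta_pos":[0,0.1,0.15],"rot":[-0.03,0,0],"hand":0.6},
  {"delta_pos":[0,0.1,0.17],"rot":[-0.03,0,0],"hand":0.6},
  {"delta_pos":[0,0.1,0.18],"rot":[-0.03,0,0],"hand":0.6},
  {"delta_pos":[0,0.1,0.2],"rot":[-0.03,0,0],"hand":0.6},
  {"delta_pos":[0,0.1,0.21],"rot":[-0.03,0,0],"hand":0.6},
  {"delta_pos":[0,0.1,0.22],"rot":[-0.03,0,0],"hand":0.6},
  {"delta_pos":[0,0.1,0.23],"rot":[-0.03,0,0],"hand":0.6},
  {"delta_pos":[0,0,0],"rot":[0,0,0],"hand":0.6},
])

```text
time: 16.45
eef_pos: [0.5745, 0.0602, 0.1179]
eef_rot: [1.89, 1.963, 0.531]
ft_force: [-0.4, -0.5, -2.5]
width: 0.0132
finger_force: 69.1
```

```bash
python3 - <<'E'
from h import *
tiprows(board(-.030,.0715,.0095),Rt(2.1,32),4)
E
```

```text
at [0.5745 0.0602 0.1179] tip [0.6196 0.0618 0.0084] q [ 0.16  0.56 -0.52  2.37  2.19  0.45 -2.32] F [-0.4 -0.5 -2.5] w 0.0132 t 16.45
[0.02, 0.34, 0.2] [-0.007, 0.0, 0.0]
[0.02, 0.33, 0.21] [-0.007, 0.0, 0.0]
[0.02, 0.33, 0.21] [-0.007, 0.0, 0.0]
[0.02, 0.33, 0.21] [-0.007, 0.0, 0.0]
```

Call:
apply_moves([
  {"delta_pos":[0,0.36,0.17],"rot":[0,0,0],"hand":0.6},
  {"delta_pos":[0,0.33,0.19],"rot":[0,0,0],"hand":0.6},
  {"delta_pos":[0,0.33,0.19],"rot":[0,0,0],"hand":0.6},
  {"delta_pos":[0,0.33,0.2],"rot":[0,0,0],"hand":0.6},
  {"delta_pos":[0,0,0],"rot":[0,0,0],"hand":0.6},
])

```text
time: 16.95
eef_pos: [0.5928, 0.0603, 0.12]
eef_rot: [1.889, 1.958, 0.534]
ft_force: [0.1, 0.3, -1.8]
width: 0.0134
finger_force: 69.1
```

Call:
apply_moves([
  {"delta_pos":[0,0.26,0.15],"rot":[0,0,0],"hand":0.6},
  {"delta_pos":[0,0,0],"rot":[0,0,0],"hand":0.6},
])

```text
time: 17.15
eef_pos: [0.5938, 0.0601, 0.1192]
eef_rot: [1.89, 1.96, 0.531]
ft_force: [-0.7, 1.1, -1.4]
width: 0.0133
finger_force: 69.1
```

```bash
python3 - <<'E'
from h import *
tiprows(board(-.060,.0715,.0095),Rt(2.1,32),1)
f=ctrl.grab_frame("scene"); a=cv2.resize(f["img"][200:320,270:430],(400,300),interpolation=cv2.INTER_CUBIC)
f=ctrl.grab_frame("top"); b=cv2.resize(f["img"][200:320,250:410],(400,300),interpolation=cv2.INTER_CUBIC)
cv2.imwrite("pics/c2.png",np.hstack([a,b]))
E
```

```text
at [0.5938 0.0601 0.1192] tip [0.6391 0.0616 0.0097] q [ 0.15  0.57 -0.49  2.33  2.17  0.42 -2.29] F [-0.7  1.1 -1.4] w 0.0133 t 17.15
[0.16, -2.97, -1.57] [-0.028, 0.002, 0.0]
```

View pics/c2.png

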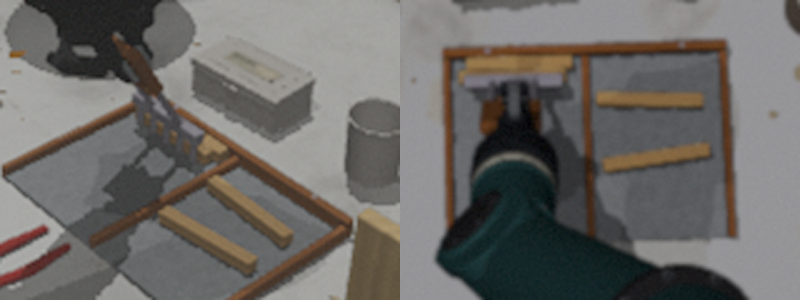

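Both left bars now lie across the bay near the rail, in front of the tines at (520,68) in the right half. Contact force is still near zero, so I will press a little further.

Call:
apply_moves([
  {"delta_pos":[0,0.26,0.15],"rot":[0,0,0],"hand":0.6},
  {"delta_pos":[0,0.26,0.15],"rot":[0,0,0],"hand":0.6},
  {"delta_pos":[0,0,0],"rot":[0,0,0],"hand":0.6},
])

```text
time: 17.55
eef_pos: [0.5956, 0.0602, 0.1174]
eef_rot: [1.893, 1.966, 0.526]
ft_force: [-9.3, -1.3, 0.9]
width: 0.0131
finger_force: 69.9
```

Call:
apply_moves([
  {"delta_pos":[0,0.25,0.1],"rot":[0,0,0],"hand":0.6},
  {"delta_pos":[0,0,0],"rot":[0,0,0],"hand":0.6},
])

```text
time: 17.75
eef_pos: [0.5962, 0.0604, 0.1175]
eef_rot: [1.894, 1.969, 0.524]
ft_force: [-14.3, -1.8, 8.3]
width: 0.0135
finger_force: 71.2
```

Call:
apply_moves([
  {"delta_pos":[0,-0.8,-0.5],"rot":[0,0,0],"hand":0.6},
  {"delta_pos":[0,-0.85,-0.6],"rot":[0,0,0],"hand":0.6},
  {"delta_pos":[0,-0.85,-0.6],"rot":[0,0,0],"hand":0.6},
  {"delta_pos":[0,0.6,-1],"rot":[0,0,0],"hand":0.6},
  {"delta_pos":[0,0.9,-1.4],"rot":[0,0,0],"hand":0.6},
  {"delta_pos":[0,0.9,-1.4],"rot":[0,0,0],"hand":0.6},
  {"delta_pos":[0,0,0],"rot":[0,0,0],"hand":0.6},
])

```text
time: 18.45
eef_pos: [0.5765, 0.0601, 0.1698]
eef_rot: [1.885, 1.955, 0.538]
ft_force: [0.7, -0.3, -2.1]
width: 0.013
finger_force: 69.0
```

```bash
python3 - <<'E'
from h import *
tiprows(board(-.150,-.0715,.055),Rt(2.1,22),9)
f=ctrl.grab_frame("scene")
for d in ctrl.cut_out("bar1","scene")[:6]: print(round(d["score"],2),np.round(d["rect"]))
E
```

```text
at [0.5765 0.0601 0.1698] tip [0.6225 0.0615 0.0607] q [ 0.09  0.43 -0.42  2.34  2.03  0.31 -2.18] F [ 0.7 -0.3 -2.1] w 0.013 t 18.45
[-1.58, -0.82, -0.51] [0.017, 0.0, 0.0]
[-1.58, -0.83, -0.49] [0.017, 0.0, 0.0]
[-1.58, -0.84, -0.47] [0.017, 0.0, 0.0]
[-1.58, -0.85, -0.45] [0.017, 0.0, 0.0]
[-1.58, -0.86, -0.44] [0.017, 0.0, 0.0]
[-1.58, -0.87, -0.42] [0.017, 0.0, 0.0]
[-1.58, -0.87, -0.4] [0.017, 0.0, 0.0]
[-1.58, -0.88, -0.38] [0.017, 0.0, 0.0]
[-1.58, -0.89, -0.36] [0.017, 0.0, 0.0]
0.9 [286. 350.  36.  44.]
0.82 [370. 285.  41.  29.]
0.81 [220. 283.  17.  32.]
0.6 [340. 254.  29.  22.]
0.55 [353. 295.  37.  22.]
0.48 [183. 242.  16.  21.]
```

Call:
apply_moves([
  {"delta_pos":[-1.6,-0.8,-0.5],"rot":[0.017,0,0],"hand":0.6},
  {"delta_pos":[-1.6,-0.8,-0.5],"rot":[0.017,0,0],"hand":0.6},
  {"delta_pos":[-1.6,-0.8,-0.5],"rot":[0.017,0,0],"hand":0.6},
  {"delta_pos":[-1.6,-0.9,-0.5],"rot":[0.017,0,0],"hand":0.6},
  {"delta_pos":[-1.6,-0.9,-0.4],"rot":[0.017,0,0],"hand":0.6},
  {"delta_pos":[-1.6,-0.9,-0.4],"rot":[0.017,0,0],"hand":0.6},
  {"delta_pos":[-1.6,-0.9,-0.4],"rot":[0.017,0,0],"hand":0.6},
  {"delta_pos":[-1.6,-0.9,-0.4],"rot":[0.017,0,0],"hand":0.6},
  {"delta_pos":[-1.6,-0.9,-0.4],"rot":[0.017,0,0],"hand":0.6},
  {"delta_pos":[0,0,0],"rot":[0,0,0],"hand":0.6},
])

```text
time: 19.55
eef_pos: [0.498, -0.0773, 0.1662]
eef_rot: [1.978, 2.038, 0.397]
ft_force: [0.4, -0.4, -2.0]
width: 0.0133
finger_force: 69.0
```

```bash
python3 - <<'E'
from h import *
tiprows(board(-.150,-.0715,.0105),Rt(2.1,22),5)
E
```

```text
at [ 0.498  -0.0773  0.1662] tip [ 0.5274 -0.077   0.0515] q [ 0.38  0.36 -0.36  2.4   1.42  0.09 -1.3 ] F [ 0.4 -0.4 -2. ] w 0.0133 t 19.55
[-0.15, -0.37, 0.73] [0.001, 0.001, -0.001]
[-0.15, -0.37, 0.73] [0.001, 0.001, -0.001]
[-0.15, -0.37, 0.73] [0.001, 0.001, -0.001]
[-0.15, -0.37, 0.73] [0.001, 0.001, -0.001]
[-0.15, -0.37, 0.73] [0.001, 0.001, -0.001]
```

Call:
apply_moves([
  {"delta_pos":[-0.15,-0.37,0.73],"rot":[0,0,0],"hand":0.6},
  {"delta_pos":[-0.15,-0.37,0.73],"rot":[0,0,0],"hand":0.6},
  {"delta_pos":[-0.15,-0.37,0.73],"rot":[0,0,0],"hand":0.6},
  {"delta_pos":[-0.15,-0.37,0.73],"rot":[0,0,0],"hand":0.6},
  {"delta_pos":[-0.15,-0.37,0.73],"rot":[0,0,0],"hand":0.6},
  {"delta_pos":[0,0,0],"rot":[0,0,0],"hand":0.6},
])

```text
time: 20.15
eef_pos: [0.4964, -0.082, 0.1268]
eef_rot: [1.974, 2.044, 0.404]
ft_force: [0.1, 0.3, -3.2]
width: 0.0136
finger_force: 69.1
```

```bash
python3 - <<'E'
from h import *
tiprows(board(-.08,-.0715,.0105),Rt(2.1,22),8)
E
```

```text
at [ 0.4964 -0.082   0.1268] tip [ 0.526  -0.0811  0.0121] q [ 0.58  0.49 -0.61  2.42  1.95  0.25 -1.8 ] F [ 0.1  0.3 -3.2] w 0.0136 t 20.15
[-0.04, 0.78, 0.34] [0.001, 0.0, -0.0]
[-0.04, 0.79, 0.34] [0.001, 0.0, -0.0]
[-0.04, 0.79, 0.34] [0.001, 0.0, -0.0]
[-0.04, 0.79, 0.34] [0.001, 0.0, -0.0]
[-0.04, 0.79, 0.34] [0.001, 0.0, -0.0]
[-0.04, 0.79, 0.34] [0.001, 0.0, -0.0]
[-0.04, 0.79, 0.34] [0.001, 0.0, -0.0]
[-0.04, 0.79, 0.34] [0.001, 0.0, -0.0]
```

Call:
apply_moves([
  {"delta_pos":[0,0.78,0.34],"rot":[0,0,0],"hand":0.6},
  {"delta_pos":[0,0.78,0.34],"rot":[0,0,0],"hand":0.6},
  {"delta_pos":[0,0.78,0.34],"rot":[0,0,0],"hand":0.6},
  {"delta_pos":[0,0.78,0.34],"rot":[0,0,0],"hand":0.6},
  {"delta_pos":[0,0.78,0.34],"rot":[0,0,0],"hand":0.6},
  {"delta_pos":[0,0.78,0.34],"rot":[0,0,0],"hand":0.6},
  {"delta_pos":[0,0.78,0.34],"rot":[0,0,0],"hand":0.6},
  {"delta_pos":[0,0.78,0.34],"rot":[0,0,0],"hand":0.6},
])

```text
time: 20.95
eef_pos: [0.5662, -0.0799, 0.1276]
eef_rot: [1.969, 2.042, 0.403]
ft_force: [-0.1, -0.5, -2.3]
width: 0.013
finger_force: 69.1
```

```bash
python3 - <<'E'
from h import *
tiprows(board(-.045,-.0715,.0095),Rt(2.1,32),7)
E
```

```text
at [ 0.5662 -0.0799  0.1276] tip [ 0.5961 -0.0794  0.013 ] q [ 0.38  0.5  -0.38  2.29  1.68  0.15 -1.54] F [-0.1 -0.5 -2.3] w 0.013 t 20.95
[-0.03, 0.13, 0.19] [-0.023, 0.001, 0.0]
[-0.03, 0.13, 0.2] [-0.023, 0.001, 0.0]
[-0.03, 0.12, 0.21] [-0.023, 0.001, 0.0]
[-0.03, 0.12, 0.22] [-0.023, 0.001, 0.0]
[-0.03, 0.11, 0.23] [-0.023, 0.001, 0.0]
[-0.04, 0.1, 0.24] [-0.023, 0.001, 0.0]
[-0.04, 0.1, 0.24] [-0.023, 0.001, 0.0]
```

Call:
apply_moves([
  {"delta_pos":[0,0.13,0.19],"rot":[-0.023,0,0],"hand":0.6},
  {"delta_pos":[0,0.13,0.2],"rot":[-0.023,0,0],"hand":0.6},
  {"delta_pos":[0,0.12,0.21],"rot":[-0.023,0,0],"hand":0.6},
  {"delta_pos":[0,0.12,0.22],"rot":[-0.023,0,0],"hand":0.6},
  {"delta_pos":[0,0.11,0.23],"rot":[-0.023,0,0],"hand":0.6},
  {"delta_pos":[0,0.1,0.24],"rot":[-0.023,0,0],"hand":0.6},
  {"delta_pos":[0,0.1,0.24],"rot":[-0.023,0,0],"hand":0.6},
  {"delta_pos":[0,0,0],"rot":[0,0,0],"hand":0.6},
])

```text
time: 21.75
eef_pos: [0.5788, -0.0799, 0.1161]
eef_rot: [1.878, 1.944, 0.548]
ft_force: [-0.0, -0.6, -2.3]
width: 0.0132
finger_force: 69.1
```

```bash
python3 - <<'E'
from h import *
tiprows(board(-.030,-.0715,.0095),Rt(2.1,32),4)
E
```

```text
at [ 0.5788 -0.0799  0.1161] tip [ 0.6263 -0.0787  0.0077] q [ 0.69  0.66 -0.81  2.35  2.22  0.47 -2.  ] F [-0.  -0.6 -2.3] w 0.0132 t 21.75
[-0.05, 0.37, 0.19] [-0.002, 0.001, -0.0]
[-0.05, 0.37, 0.19] [-0.002, 0.001, -0.0]
[-0.05, 0.37, 0.19] [-0.002, 0.001, -0.0]
[-0.05, 0.37, 0.19] [-0.002, 0.001, -0.0]
```

Call:
apply_moves([
  {"delta_pos":[0,0.37,0.17],"rot":[0,0,0],"hand":0.6},
  {"delta_pos":[0,0.37,0.19],"rot":[0,0,0],"hand":0.6},
  {"delta_pos":[0,0.37,0.2],"rot":[0,0,0],"hand":0.6},
  {"delta_pos":[0,0.37,0.2],"rot":[0,0,0],"hand":0.6},
  {"delta_pos":[0,0.37,0.2],"rot":[0,0,0],"hand":0.6},
  {"delta_pos":[0,0.3,0.17],"rot":[0,0,0],"hand":0.6},
  {"delta_pos":[0,0.26,0.15],"rot":[0,0,0],"hand":0.6},
  {"delta_pos":[0,0,0],"rot":[0,0,0],"hand":0.6},
])

```text
time: 22.55
eef_pos: [0.6001, -0.0788, 0.1163]
eef_rot: [1.881, 1.951, 0.541]
ft_force: [-12.0, -2.5, 4.6]
width: 0.013
finger_force: 70.7
```

Call:
apply_moves([
  {"delta_pos":[0,0.25,0.1],"rot":[0,0,0],"hand":0.6},
  {"delta_pos":[0,0,0],"rot":[0,0,0],"hand":0.6},
  {"delta_pos":[0,-0.8,-0.5],"rot":[0,0,0],"hand":0.6},
  {"delta_pos":[0,-0.85,-0.6],"rot":[0,0,0],"hand":0.6},
  {"delta_pos":[0,-0.85,-0.6],"rot":[0,0,0],"hand":0.6},
  {"delta_pos":[0,0.6,-1],"rot":[0,0,0],"hand":0.6},
  {"delta_pos":[0,0.9,-1.4],"rot":[0,0,0],"hand":0.6},
  {"delta_pos":[0,0.9,-1.4],"rot":[0,0,0],"hand":0.6},
  {"delta_pos":[0,0.9,-1.4],"rot":[0,0,0],"hand":0.6},
  {"delta_pos":[0,0,0],"rot":[0,0,0],"hand":0.6},
])

```text
time: 23.55
eef_pos: [0.5814, -0.0793, 0.1852]
eef_rot: [1.87, 1.941, 0.551]
ft_force: [0.7, 0.5, -2.7]
width: 0.013
finger_force: 68.9
```

```bash
python3 - <<'E'
from h import *
f=ctrl.grab_frame("top")
for d in ctrl.cut_out("bar1","top"):
    m=d["mask"].astype(np.uint8); c,_=cv2.findContours(m,0,1); b=cv2.boxPoints(cv2.minAreaRect(max(c,key=len)))
    w=np.array([pix2world(f,*p,.02)[:2] for p in b]); e=w[1]-w[0]; g=w[2]-w[1]; l=e if np.hypot(*e)>np.hypot(*g) else g
    q=w.mean(0)-board(0,0)[:2]
    if abs(q[1])<.15 and -.2<q[0]<.05: print("bar",round(d["score"],2),q.round(3),round(np.hypot(*l),3),round(min(np.hypot(*e),np.hypot(*g)),3),round(np.degrees(np.arctan2(l[1],l[0]))%180-92.1,1))
for r in togo([.43,-.2,.255],Rt(3.4,0),10): print(r)
E
```

```text
bar 0.59 [-0.025  0.077] 0.105 0.018 -1.5
bar 0.54 [-0.002 -0.064] 0.111 0.018 -1.5
bar 0.49 [-0.011 -0.097] 0.039 0.0 -1.5
([-1.16, -0.93, -1.42], [0.056, 0.001, -0.002])
([-1.15, -1.01, -1.37], [0.056, 0.001, -0.002])
([-1.15, -1.08, -1.31], [0.056, 0.001, -0.002])
([-1.14, -1.16, -1.25], [0.056, 0.001, -0.002])
([-1.14, -1.23, -1.19], [0.056, 0.001, -0.002])
([-1.14, -1.3, -1.12], [0.056, 0.001, -0.002])
([-1.13, -1.36, -1.05], [0.056, 0.001, -0.002])
([-1.13, -1.42, -0.97], [0.056, 0.001, -0.002])
([-1.12, -1.47, -0.89], [0.056, 0.001, -0.002])
([-1.12, -1.52, -0.81], [0.056, 0.001, -0.002])
```

Call:
apply_moves([
  {"delta_pos":[-1.2,-0.9,-1.4],"rot":[0.056,0,0],"hand":0.6},
  {"delta_pos":[-1.2,-1.0,-1.4],"rot":[0.056,0,0],"hand":0.6},
  {"delta_pos":[-1.2,-1.1,-1.3],"rot":[0.056,0,0],"hand":0.6},
  {"delta_pos":[-1.1,-1.2,-1.25],"rot":[0.056,0,0],"hand":0.6},
  {"delta_pos":[-1.1,-1.2,-1.2],"rot":[0.056,0,0],"hand":0.6},
  {"delta_pos":[-1.1,-1.3,-1.1],"rot":[0.056,0,0],"hand":0.6},
  {"delta_pos":[-1.1,-1.4,-1.05],"rot":[0.056,0,0],"hand":0.6},
  {"delta_pos":[-1.1,-1.4,-1.0],"rot":[0.056,0,0],"hand":0.6},
  {"delta_pos":[-1.1,-1.5,-0.9],"rot":[0.056,0,0],"hand":0.6},
  {"delta_pos":[-1.1,-1.5,-0.8],"rot":[0.056,0,0],"hand":0.6},
])

```text
time: 24.65
eef_pos: [0.4551, -0.1789, 0.2274]
eef_rot: [2.126, 2.175, 0.094]
ft_force: [0.5, -1.2, -2.2]
width: 0.0131
finger_force: 69.1
```

```bash
python3 - <<'E'
from h import *
p,Rr,s=pose(); print(p,np.round(s["joint_pos"],2),togo([.43,-.2,.255],Rt(3.4,0)))
f=ctrl.grab_frame("scene"); a=cv2.resize(f["img"][210:330,270:430],(400,300),interpolation=cv2.INTER_CUBIC)
g=ctrl.grab_frame("top"); b=cv2.resize(g["img"][200:320,250:410],(400,300),interpolation=cv2.INTER_CUBIC)
cv2.imwrite("pics/c3.png",np.hstack([a,b]))
for r in togo([.404,-.372,.228],Rt(3.4,0),6): print(r)
E
```

```text
[ 0.45511225 -0.17888106  0.22738594] [ 1.09  0.42 -1.02  2.18  0.58  0.7  -0.29] [([-2.13, -2.23, -2.98], [0.113, 0.029, -0.037])]
([-3.18, -0.93, -0.03], [0.019, 0.005, -0.007])
([-3.17, -0.95, -0.02], [0.019, 0.005, -0.007])
([-3.17, -0.97, -0.02], [0.019, 0.005, -0.007])
([-3.16, -0.99, -0.02], [0.019, 0.005, -0.007])
([-3.15, -1.01, -0.02], [0.019, 0.005, -0.007])
([-3.15, -1.03, -0.01], [0.019, 0.005, -0.007])
```

View pics/c3.png

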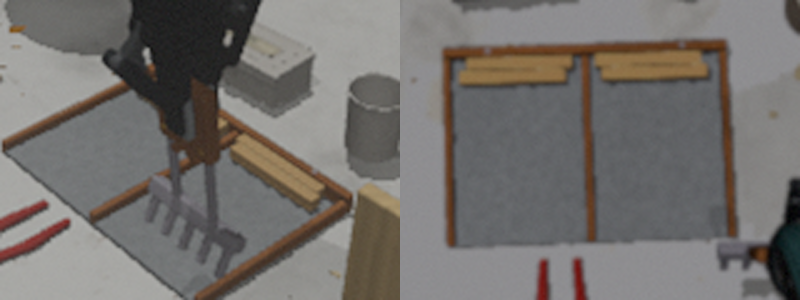

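Both halves show all four bars flat against the rail, two per bay. In the top half they are at (517,70) and (652,67). Next is the hook.

Call:
apply_moves([
  {"delta_pos":[-1.6,-2.4,0],"rot":[0.03,0.005,-0.01],"hand":0.6},
  {"delta_pos":[-2.9,-1.5,0],"rot":[0.03,0.005,-0.01],"hand":0.6},
  {"delta_pos":[-2.9,-0.6,0],"rot":[0.02,0.005,-0.01],"hand":0.6},
  {"delta_pos":[-2.9,-0.4,0],"rot":[0.02,0.005,-0.01],"hand":0.6},
  {"delta_pos":[-2.9,-0.4,0],"rot":[0.015,0.005,0],"hand":0.6},
  {"delta_pos":[-2.9,-0.4,0],"rot":[0,0.005,0],"hand":0.6},
  {"delta_pos":[-2.9,-0.4,0],"rot":[0,0,0],"hand":0.6},
  {"delta_pos":[0,0,0],"rot":[0,0,0],"hand":0.6},
])

```text
time: 25.55
eef_pos: [0.405, -0.3752, 0.2247]
eef_rot: [2.156, 2.279, 0.001]
ft_force: [-0.7, 0.2, -2.0]
width: 0.013
finger_force: 69.0
```

```bash
python3 - <<'E'
from h import *
p,Rr,s=pose(); print(p,np.round(s["joint_pos"],2))
for r in togo([.404,-.3715,.228],Rt(3.4,0),2): print(r)
E
```

```text
[ 0.40504138 -0.37524111  0.22465338] [ 1.37  0.55 -0.99  1.98  0.59  0.92  0.13]
([0.19, -0.04, -0.17], [0.002, 0.001, -0.002])
([0.19, -0.04, -0.17], [0.002, 0.001, -0.002])
```

Call:
apply_moves([
  {"delta_pos":[0.35,-0.1,-0.3],"rot":[0,0,0],"hand":0.6},
  {"delta_pos":[0,1.3,0],"rot":[0,0,0],"hand":0.6},
  {"delta_pos":[0,1.3,0],"rot":[0,0,0],"hand":0.6},
  {"delta_pos":[0,1.3,0],"rot":[0,0,0],"hand":0.6},
  {"delta_pos":[0,1.3,0],"rot":[0,0,0],"hand":0.6},
  {"delta_pos":[0,0,0],"rot":[0,0,0],"hand":0.6},
])

```text
time: 26.15
eef_pos: [0.4601, -0.3625, 0.2302]
eef_rot: [2.144, 2.288, 0.006]
ft_force: [0.8, -0.4, -2.2]
width: 0.013
finger_force: 69.2
```

```bash
python3 - <<'E'
from h import *
print(togo([.508,-.3653,.228],Rt(3.4,0)))
f=ctrl.grab_frame("scene"); cv2.imwrite("pics/h1.png",cv2.resize(f["img"][230:380,350:550],(800,600),interpolation=cv2.INTER_CUBIC))
E
```

```text
[([-0.59, 4.76, 0.26], [0.007, 0.002, 0.006])]
```

View pics/h1.png

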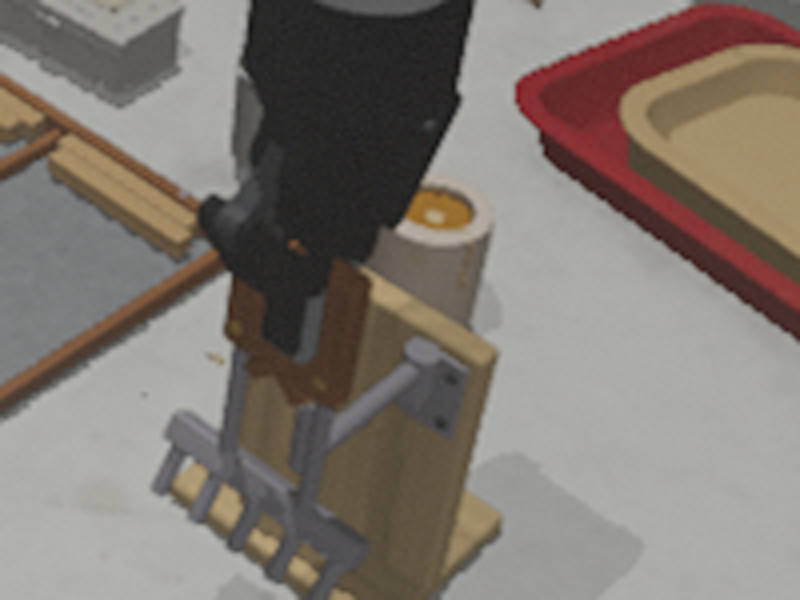

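The pin is inside the window, between the left rod at (235,400) and the right rod at (318,450). It sits nearer the right rod, and its top is clear of the notch at (297,400). I will shift the rake about 8 mm to -y and carry on.

Call:
apply_moves([
  {"delta_pos":[-0.4,0,0],"rot":[0,0,0],"hand":0.6},
  {"delta_pos":[-0.4,0,0],"rot":[0,0,0],"hand":0.6},
  {"delta_pos":[0,1.2,0.1],"rot":[0,0,0],"hand":0.6},
  {"delta_pos":[0,1.2,0.1],"rot":[0,0,0],"hand":0.6},
  {"delta_pos":[0,1.2,0],"rot":[0,0,0],"hand":0.6},
  {"delta_pos":[0,1.2,0],"rot":[0,0,0],"hand":0.6},
  {"delta_pos":[0,0,0],"rot":[0,0,0],"hand":0.6},
])

```text
time: 26.9
eef_pos: [0.5081, -0.3674, 0.2283]
eef_rot: [2.145, 2.288, 0.006]
ft_force: [-1.0, 0.1, -2.5]
width: 0.0132
finger_force: 69.2
```

```bash
python3 - <<'E'
from h import *
print(pose()[0],togo([.508,-.3673,.19],Rt(3.4,0)))
from h import *
f=ctrl.grab_frame("scene"); 
for q in ("rake","hook"):
  d=ctrl.cut_out(q,"scene"); print(q,[(round(x["score"],2),np.round(x["rect"])) for x in d[:2]])
# expected pixel of notch/arm
p,Rr,_=pose()
for n,v in (("notch",[0,0,.021]),("rodL",[.021,0,.05]),("rodR",[-.021,0,.05])): print(n,w2pix(f,p+Rr.apply(v)).round(1))
a=f["img"][230:380,350:550]
# steel arm line pixels: look for greyish pixels between rods on row of arm
print("arm at paddle",w2pix(f,[.508,-.365,.16]).round(1),"pin top",w2pix(f,[.466,-.3675,.191]).round(1))
E
```

```text
[ 0.50805858 -0.3674498   0.22828103] [([0.02, -0.03, 3.83], [0.007, 0.001, 0.005])]
rake [(0.83, array([438., 329.,  58.,  90.]))]
hook [(0.83, array([440., 331.,  39.,  30.]))]
notch [444.3 314.9]
rodL [431.6 320.9]
rodR [452.2 334.4]
arm at paddle [439.8 333. ] pin top [426.8 332. ]
```

```bash
python3 - <<'E'
from h import *
f=ctrl.grab_frame("scene"); p=np.array([.4601,-.3625,.2302]); Rr=R.from_rotvec([2.144,2.288,.006])
for n,v in (("notch",[0,0,.021]),("rodLtop",[.021,-.004,.031]),("rodRtop",[-.021,-.004,.031]),("rodLbot",[.021,-.004,.084]),("rodRbot",[-.021,-.004,.084]),("headR",[-.05,0,.091]),("headL",[.05,0,.091])): print(n,((w2pix(f,p+Rr.apply(v))-[350,230])*4).round(0))
img=f["img"][230:380,350:550]
cv2.imwrite("pics/h2.png",cv2.resize(img,(800,600),interpolation=cv2.INTER_CUBIC))
# rake mask: columns at arm row
m=ctrl.cut_out("hook","scene")[0]["mask"]; ys,xs=np.nonzero(m); 
for r in range(316,347,3): print(r,xs[ys==r].min() if (ys==r).any() else None, xs[ys==r].max() if (ys==r).any() else None)
E
```

```text
notch [294. 375.]
rodLtop [244. 370.]
rodRtop [327. 426.]
rodLbot [231. 460.]
rodRbot [311. 517.]
headR [372. 565.]
headL [184. 429.]
316 None None
319 None None
322 457 459
325 445 458
328 442 457
331 439 445
334 425 441
337 425 438
340 424 434
343 424 430
346 425 426
```

Call:
apply_moves([
  {"delta_pos":[0,0,0.9],"rot":[0,0,0],"hand":0.6},
  {"delta_pos":[0,0,0.9],"rot":[0,0,0],"hand":0.6},
  {"delta_pos":[0,0,0.9],"rot":[0,0,0],"hand":0.6},
  {"delta_pos":[0,0,0.5],"rot":[0,0,0],"hand":0.6},
  {"delta_pos":[0,0,0.3],"rot":[0,0,0],"hand":0.6},
  {"delta_pos":[0,0,0],"rot":[0,0,0],"hand":0.6},
])

```text
time: 27.75
eef_pos: [0.5048, -0.3685, 0.1921]
eef_rot: [2.15, 2.288, 0.002]
ft_force: [-0.5, 0.6, -2.5]
width: 0.0133
finger_force: 69.1
```

Call:
apply_moves([
  {"delta_pos":[0,0,0.25],"rot":[0,0,0],"hand":0.6},
  {"delta_pos":[0,0,0.2],"rot":[0,0,0],"hand":0.6},
  {"delta_pos":[0,0,0],"rot":[0,0,0],"hand":0.6},
])

```text
time: 28.05
eef_pos: [0.5061, -0.3697, 0.1894]
eef_rot: [2.148, 2.284, 0.002]
ft_force: [0.4, -0.9, 2.5]
width: 0.0131
finger_force: 69.9
```

Call:
apply_moves([
  {"delta_pos":[0,0,0.1],"rot":[0,0,0],"hand":0.6},
  {"delta_pos":[0,0,0],"rot":[0,0,0],"hand":1.3},
  {"delta_pos":[0,0,0],"rot":[0,0,0],"hand":1.5},
  {"delta_pos":[0,0,0],"rot":[0,0,0],"hand":1.8},
  {"delta_pos":[0,0,0],"rot":[0,0,0],"hand":2.2},
  {"delta_pos":[0,0,0],"rot":[0,0,0],"hand":2.6},
  {"delta_pos":[0,0,0],"rot":[0,0,0],"hand":2.8},
  {"delta_pos":[0,0,0],"rot":[0,0,0],"hand":2.8},
  {"delta_pos":[0,0,0],"rot":[0,0,0],"hand":2.8},
], force=20)

```text
time: 28.95
eef_pos: [0.5051, -0.3686, 0.1872]
eef_rot: [2.149, 2.287, 0.002]
ft_force: [-0.3, 0.3, 0.9]
width: 0.0278
finger_force: 0.0
```

```bash
python3 - <<'E'
from h import *
s=pose()[2]; print(s["ft_force"],s["width"])
f=ctrl.grab_frame("scene")
for q in ("rake","hook"):
  d=ctrl.cut_out(q,"scene"); print(q,[(round(x["score"],2),np.round(x["rect"])) for x in d[:2]])
E
```

```text
[-0.27006903  0.31368819  0.86811083] 0.02784725211614279
rake [(0.77, array([436., 349.,  56.,  88.]))]
hook [(0.64, array([430., 342.,  13.,  15.]))]
```

Call:
apply_moves([
  {"delta_pos":[0,0,-0.6],"rot":[0,0,0],"hand":3.2},
  {"delta_pos":[0,0,-0.8],"rot":[0,0,0],"hand":3.2},
  {"delta_pos":[0,0,-1],"rot":[0,0,0],"hand":3.6},
  {"delta_pos":[0,0,-1.5],"rot":[0,0,0],"hand":4},
  {"delta_pos":[0,0,-2],"rot":[0,0,0],"hand":4},
  {"delta_pos":[0,0,-2.5],"rot":[0,0,0],"hand":4},
  {"delta_pos":[0,0,-3],"rot":[0,0,0],"hand":4},
  {"delta_pos":[0,0,-3],"rot":[0,0,0],"hand":4},
  {"delta_pos":[0,0,-2],"rot":[0,0,0],"hand":4},
])

```text
time: 30.0
eef_pos: [0.5057, -0.3681, 0.3552]
eef_rot: [2.146, 2.285, 0.004]
ft_force: [0.7, -0.0, 0.0]
width: 0.0399
finger_force: 0.0
```

Call:
apply_moves([
  {"delta_pos":[0,0,0],"rot":[0,0,0],"hand":4},
  {"delta_pos":[0,0,0],"rot":[0,0,0],"hand":4},
  {"delta_pos":[0,0,0],"rot":[0,0,0],"hand":4},
  {"delta_pos":[0,0,0],"rot":[0,0,0],"hand":4},
  {"delta_pos":[0,0,0],"rot":[0,0,0],"hand":4},
])

```text
time: 30.5
eef_pos: [0.504, -0.3683, 0.3502]
eef_rot: [2.15, 2.288, 0.002]
ft_force: [0.4, 0.6, 0.7]
width: 0.0403
finger_force: 0.0
```

```bash
python3 - <<'E'
from h import *
p=pose()[0]; print(p)
for i in range(2):
  f=ctrl.grab_frame("scene")
  d=ctrl.cut_out("rake","scene"); print([(round(x["score"],2),np.round(x["rect"])) for x in d[:2]])
  for q,n in (("rake","top"),("cup","top"),("tin","top"),("mould","top"),("snips","top"),("hook","scene"),("bar1","top")):
    if q=="rake": t=ctrl.grab_frame("top")
    print(q,[np.round(x["rect"]).tolist() for x in ctrl.cut_out(q,n)[:7]])
  break
m=d[0]["mask"]; top=np.argwhere(m)[0]; print("mask top",top, "expected paddle top",w2pix(f,[.507,-.366,.24]).round(), "tine tips",w2pix(f,[.489,-.366,.07]).round())
cv2.imwrite("pics/f1.png",cv2.resize(f["img"][230:380,350:550],(800,600),interpolation=cv2.INTER_CUBIC))
E
```

```text
[ 0.50403846 -0.36830799  0.35019586]
[(0.71, array([432., 339.,  18.,  17.])), (0.69, array([436., 342.,  56.,  96.]))]
rake [[479.0, 285.0, 53.0, 22.0], [327.0, 255.0, 121.0, 81.0]]
cup [[363.0, 181.0, 27.0, 28.0]]
tin [[293.0, 183.0, 52.0, 32.0]]
mould [[418.0, 198.0, 29.0, 30.0], [479.0, 286.0, 52.0, 17.0]]
snips [[314.0, 336.0, 21.0, 61.0]]
hook [[430.0, 339.0, 17.0, 17.0], [435.0, 341.0, 56.0, 93.0]]
bar1 [[351.0, 225.0, 39.0, 8.0], [295.0, 233.0, 47.0, 9.0], [368.0, 350.0, 20.0, 43.0], [170.0, 347.0, 48.0, 7.0], [351.0, 229.0, 43.0, 7.0], [259.0, 349.0, 32.0, 30.0], [298.0, 225.0, 41.0, 6.0]]
mask top [331 425] expected paddle top [447. 298.] tine tips [426. 374.]
```

```bash
python3 -c "
from rig import ctrl
print(ctrl.close_job())"
```

```text
the job is handed in; nothing more can be done
None
```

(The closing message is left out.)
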